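Fetch the jar from behind the reagent bottles

TASK

Three tall reagent bottles hem in the low jar at the back of the steel tray. Move all three bottles onto the empty grey side tray, then stand the jar in the shaker's round cup, and after that put each bottle back upright on the spot in the steel tray where it stood before. Set the glass down gently, tip nothing over, and leave the small box in the steel tray and the rack of tubes where they are.

Things in the scene. Friction and masses are not known exactly. Their poses are not given: they have to be found in the camera images.
- round_bottle: Round reagent bottle: body 54 mm across and straight to 64 mm height, shoulder to 76 mm, then a cap 32 mm across and 30 mm tall; total height 106 mm, 0.22 kg. Amber glass body, white screw cap. Origin at the centre of its underside, z up. Starts standing in the steel tray; which bottle stands in which of the three bottle places changes.
- square_bottle: Square reagent bottle: body 50 x 50 mm and 62 mm tall, short neck, then from 70 mm height a cap 30 mm across and 30 mm tall; total height 100 mm, 0.2 kg. Amber glass body, white screw cap. Origin at the centre of its underside, z up. x and y square to its sides. Starts standing in the steel tray; which bottle stands in which of the three bottle places changes.
- oblong_bottle: Oblong reagent bottle with rounded ends: body 34 mm (x) by 62 mm (y) and 72 mm tall, short neck, then from 80 mm height a cap 29 mm across and 30 mm tall; total height 110 mm, 0.18 kg. Amber glass body, white screw cap. Origin at the centre of its underside, z up. Starts standing in the steel tray; which bottle stands in which of the three bottle places changes.
- jar: The wanted low round jar: 44 mm across (white lid 45 mm, the top 16 mm), 50 mm tall, 0.12 kg, amber glass. Origin at the centre of its underside, z up. Starts at the back of the steel tray in the middle, with a bottle to its left, one to its right and one in front (centres about 60 mm away; gaps of roughly 10 to 20 mm), and the tray's back wall about 12 mm behind it.
- tray: Fixed steel tray, 148 mm (its x, from -80 to +68 mm) by 228 mm (its y, -114 to +114 mm), origin at the level of its underside. Floor 4 mm above the origin, walls 4 mm thick: back wall (at +x) 45 mm tall, the other three 14 mm tall. The jar starts near x=+30 mm, y=0; the bottles near (-32, 0), (+26, +62) and (+26, -62) mm, each within a few mm. Its place and yaw (within 0.25 rad) change.
- side_tray: Fixed empty grey plastic side tray, long and shallow, 280 mm (its x) by 120 mm (its y), wall 4 mm thick and 10 mm tall, floor 4 mm above the origin; origin at the centre of its underside. Stands left or right of the steel tray, yaw within 0.15 rad. Room for three bottles in a row along its x, 80 mm apart.
- shaker: Fixed bench shaker, a white box 170 x 130 mm and 42 mm tall with a black round cup on top. Origin at bench height straight under the cup's centre. The cup is 62 mm wide inside, its floor 48 mm and its rim 58 mm above the origin, rim 78 mm across. Stands across the steel tray from the side tray, one at the left and one at the right.
- box: Small white-lidded clear square box, 36 x 36 x 30 mm, loose, in the front left corner of the steel tray (tray x about -48, y about +80 mm). Origin at the centre of its underside. Not to be moved.
- tube_rack: Loose white rack full of capped sample tubes, 70 x 160 mm and 81 mm tall, on the bench beyond the steel tray. Origin at the centre of its underside. Not to be moved.
Mind the look-alikes: they are no part of the job. Leave any purple look-alike of the oblong_bottle alone.

How it is judged:
By the outcome, as a careful person would: the job done as asked, in the order asked, and still so for the second after the job is handed in, with the robot touching nothing.
It also fails if it takes over 131 s, if anything falls off the work surface, if the arm or the gripper's body presses on something with over 40 N, if the wrist force passes 120 N, or if a joint passes its speed limit or range.

ROBOT

A 6-joint arm with a two-finger parallel gripper is mounted at the origin on the work surface. World frame = base frame: x ahead of the robot, y to its left, z up, the work surface at z = 0. Lengths are in m, angles in rad, forces in N, time in s.
With the tool pointing down it reaches from about 0.375 to 0.9 m from the base axis. Payload 3.1 kg.
Tool frame: the origin (TCP) lies at the very end of the fingers, on their centre line; the grasp point (between the pads) lies 19 mm behind it (manip.hold_point_z is the distance from the TCP to the grasp point, in m); x points along the fingers, z is the direction in which the jaws open and shut, and the axes are right-handed (so a half turn about x gives the same grasp; the last joint's range is limited). The gripper opens to 85 mm and grips with 20 to 120 N. Pads are 22 mm wide; open, the fingers measure 114 mm over their backs; the gripper's body (76 mm by 85 mm) begins 54 mm behind the grasp point. The pads swing forward as they close: fully open they stand 13 mm farther back than shut.
Start: joints at [-1.331, 0.527, 1.433, -0, 1.181, -0.178], TCP at [0.254, -0.571, 0.231] pointing down, gripper open.
Joint ranges: [-3.08, 3.08], [-0.75, 2.2], [0.22, 2.44], [-1.43, 4.57], [0, 2.65], [-2.85, 2.85]. Speed limits (rad/s): [2.79, 2.79, 3.14, 3.14, 3.14, 3.14].

INTERFACE

Orientations are given as a unit quaternion [x, y, z, w].
In Python, from bench import sensors, imaging, finish_job, manip gives the robot as it stands.
- The arm moves only by the shell command python3 -m crank 'ROWS' [FORCE]. ROWS is JSON, a list that holds one entry, the list of rows, each a list of 7 numbers: the finger opening in m, from 0 to 0.0854, then the shift along the tool's x, y, z in m, then the turn, a rotation vector about the tool's x, y, z in rad. A call has 1 to 8 rows; each row shifts and turns the pose as measured when the row begins, along the tool's axes as they then stand; what a row does not reach is not made up. A row lasts 1/8 s, in which the tool goes at most 62.5 mm and 10.7 degrees, less where a joint would pass 70% of its speed; a pose out of reach is approached as far as the arm can. A call is refused whole if a number of a shift passes 0.0625 or a number of a turn 0.188, either way. A call with a gripper value outside its range is refused whole. The fingers move at their own pace and stop on an object; FORCE is the grip in N (left out, the last holds). Time passes only in rows, so rows that do not move let the fingers close. It gives the time, the measured TCP pose, the force and the opening at its end, in the units of the state.
- sensors.read_state(): the state, without advancing time (a new reading comes with each control period).
- imaging.read_camera(name): name is "side" or "top"; returns the picture (400x640x3 uint8, red, green, blue); there is no depth.
- imaging.calibration(name): a dict with "intrinsics" (3x3 intrinsics, pixels), "xyz" and "attitude" of the camera in the world. Camera axes: x right, y down, z forward; pixel columns grow to the right and rows downward; lengths in m; the calibration is good to about 2 mm. A picture is of the moment at which its call begins. calibration takes no time and is no camera call.
- finish_job(): hands the job in, once; it reports no verdict.
The state is a dict: "t": time; "joints": joint angles; "joint_velocities": joint speeds; "joint_torque": joint torques, N m; "ee_pos": TCP position; "ee_rot": TCP orientation; "contact_force": force on the tool from outside, world axes, zero at the start; "torque": the same for the moment, N m; "grip_width": finger opening in m.
Only numpy, scipy, OpenCV 4.12 (cv2) and the standard library are available. Lean on these libraries where they do the work, as an engineer would, in place of code of your own. Each camera call takes 0.05 s, during which the arm holds its last target. There are 200 camera calls.

## Working session

There is one attempt and no reset: what is moved stays moved. The work goes in short steps, Python scripts to look and compute and a shell command to move; the robot and the scene stay as the last step left them, time stands still between calls to the robot, and variables do not carry over. Pictures are saved under pics/ and viewed, about 12 in all and at most 16, crops included, and the job is handed in when it is done.

```bash
mkdir -p pics; ls
python3 - <<'E'
from bench import sensors, imaging, manip
import cv2
print(sensors.read_state()); print(manip.hold_point_z)
for n in("top","side"):
    print(imaging.calibration(n))
    cv2.imwrite(f"pics/{n}0.png",imaging.read_camera(n)[:,:,::-1])
E
```

```text
pics
{'t': 0.0, 'joints': array([-1.33049188e+00,  5.28450875e-01,  1.43391052e+00,  2.56495811e-05,
        1.18136725e+00, -1.78435519e-01]), 'joint_velocities': array([ 2.76461865e-06,  4.43907415e-04, -3.84891638e-04,  8.21302834e-05,
       -4.16615669e-04, -3.30265993e-04]), 'joint_torque': array([-1.01064405e-03, -4.42349946e+01, -1.78025812e+01, -3.33347989e-04,
        8.56132829e-03,  1.08193486e-06]), 'ee_pos': array([ 0.25402977, -0.57027006,  0.23034038]), 'ee_rot': array([ 0.3856852 ,  0.59354517, -0.38463852,  0.59245613]), 'contact_force': array([ 0.50468003, -0.42283266, -0.05960407]), 'torque': array([-0.04860629, -0.0385369 ,  0.02207224]), 'grip_width': 0.0856276778709029}
0.0187
{'intrinsics': array([[394.4420963 ,   0.        , 322.08805204],
       [  0.        , 394.4420963 , 199.51154425],
       [  0.        ,   0.        ,   1.        ]]), 'xyz': array([0.47064812, 0.01425238, 0.95109707]), 'attitude': array([-0.69943981,  0.70647849, -0.0787205 ,  0.07399448])}
{'intrinsics': array([[487.90570788,   0.        , 317.76076953],
       [  0.        , 487.90570788, 193.77324068],
       [  0.        ,   0.        ,   1.        ]]), 'xyz': array([ 0.59953021, -0.94191878,  0.69221051]), 'attitude': array([ 0.88793301, -0.04475415,  0.01624784, -0.45750197])}
```

View pics/top0.png

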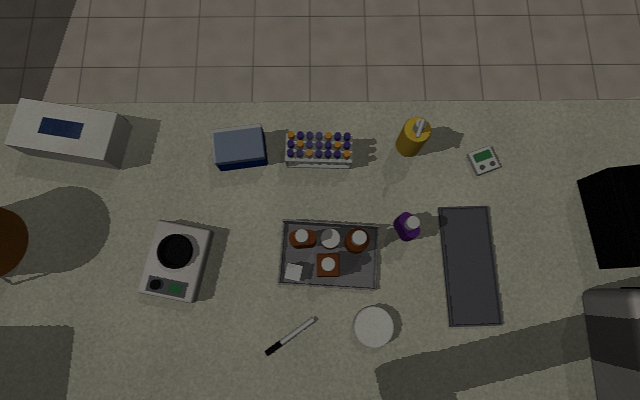

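View pics/side0.png

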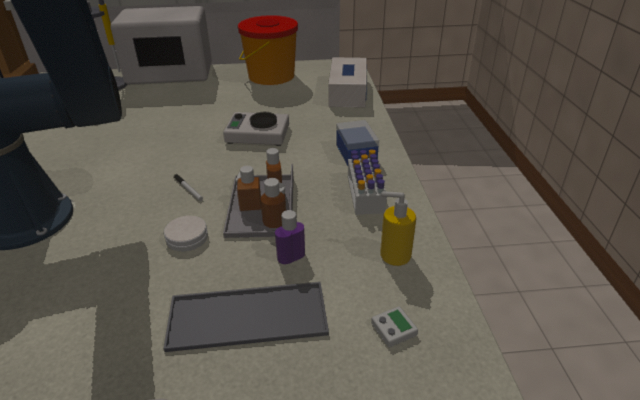

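```bash
cat > h.py <<'E'
import numpy as np, cv2
from bench import sensors, imaging, manip
from scipy.spatial.transform import Rotation as R
def px2w(n,uv,z):
    c=imaging.calibration(n);K=c["intrinsics"];M=R.from_quat(c["attitude"]).as_matrix()
    d=M@np.linalg.solve(K,[uv[0],uv[1],1.]);p=c["xyz"];return p+d*(z-p[2])/d[2]
def w2px(n,p):
    c=imaging.calibration(n);M=R.from_quat(c["attitude"]).as_matrix()
    q=c["intrinsics"]@(M.T@(np.array(p)-c["xyz"]));return q[:2]/q[2]
def crop(n,u0,v0,w,h,s,out,pts=()):
    im=imaging.read_camera(n)[:,:,::-1]
    c=cv2.resize(im[v0:v0+h,u0:u0+w],None,fx=s,fy=s,interpolation=cv2.INTER_CUBIC)
    for p in pts:
        q=((w2px(n,p)-[u0,v0]+.5)*s).astype(int);cv2.circle(c,tuple(int(a) for a in q),3,(0,255,0),-1)
    for u in range(u0,u0+w,10): cv2.putText(c,str(u),((u-u0)*s,8),0,.3,(255,255,255)); cv2.line(c,((u-u0)*s,10),((u-u0)*s,14),(255,255,255))
    for v in range(v0,v0+h,10): cv2.putText(c,str(v),(0,(v-v0)*s+4),0,.3,(255,255,255))
    cv2.imwrite(out,c)
E
python3 - <<'E'
from h import *
crop("top",270,210,120,90,6,"pics/c1.png")
crop("side",215,140,110,130,5,"pics/c2.png")
E
```

```text
(no output)
```

View pics/c1.png

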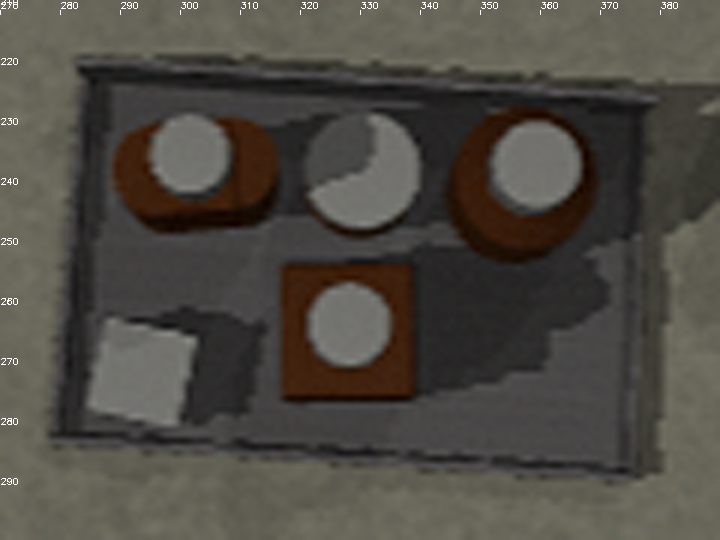

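View pics/c2.png

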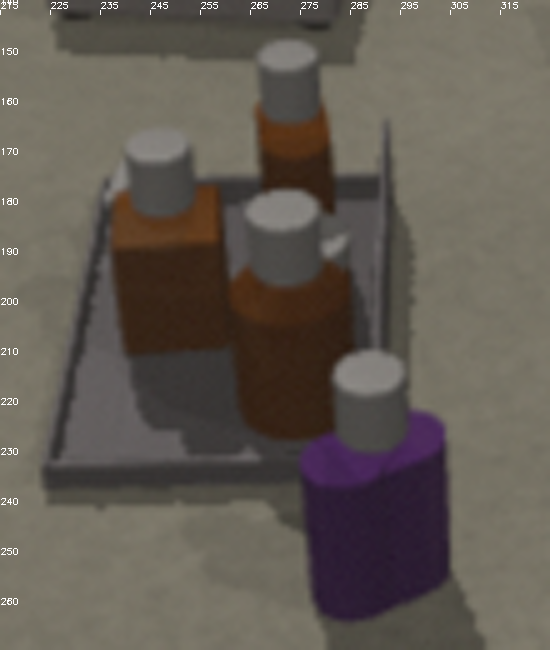

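Run:
```python
from h import *
np.set_printoptions(precision=4,suppress=True)
f=lambda x,y,z:px2w("top",(270+(x+.5)/6-.5,210+(y+.5)/6-.5),z)
D=dict(oblong=f(190,154,.114),jar=f(363,170,.054),round=f(536,166,.110),square=f(350,324,.104),box=f(143,371,.034))
for k,v in D.items(): print(k,v)
g=lambda x,y,z:px2w("side",(215+(x+.5)/5-.5,140+(y+.5)/5-.5),z)
print("side obl",g(288,54,.114),"rnd",g(284,210,.11),"sq",g(157,145,.104))
a=f(80,62,.045);b=f(655,99,.045);print("back corners",a,b)
c=f(55,440,.014);d=f(640,476,.014);print("front corners",c,d)
t=a[:2]-b[:2];yaw=np.arctan2(-t[0],t[1]);t2=c[:2]-d[:2];yaw2=np.arctan2(-t2[0],t2[1]);print("yaw",yaw,yaw2)
S=[px2w("top",p,.01) for p in [(438,207),(488,206),(502,324),(450,326)]];S=np.array(S);print(S,S.mean(0),[np.linalg.norm(S[i]-S[i-1]) for i in range(4)])
e=(S[0]+S[1]-S[2]-S[3])[:2];print("side yaw",np.arctan2(e[1],e[0]))
print("cup top",px2w("top",(175.5,251),.056),"side",px2w("side",(263.5,121),.056))
print("purple",px2w("top",(413,222),.11))
s=sensors.read_state();M=R.from_quat(s["ee_rot"]).as_matrix();print(M)
```

```text
oblong [0.5771 0.0528 0.114 ]
jar [ 0.578  -0.0101  0.054 ]
round [ 0.5721 -0.0703  0.11  ]
square [ 0.5174 -0.0033  0.104 ]
box [0.5044 0.0744 0.034 ]
side obl [0.5797 0.0509 0.114 ] rnd [ 0.5754 -0.0735  0.11  ] sq [ 0.5193 -0.0059  0.104 ]
back corners [0.6221 0.0987 0.045 ] [ 0.6055 -0.1237  0.045 ]
front corners [0.4792 0.1096 0.014 ] [ 0.4632 -0.1165  0.014 ]
yaw -0.07469309735229775 -0.07065965178874338
[[ 0.6562 -0.2754  0.01  ]
 [ 0.6575 -0.3978  0.01  ]
 [ 0.3818 -0.4021  0.01  ]
 [ 0.3787 -0.2824  0.01  ]] [ 0.5185 -0.3394  0.01  ] [np.float64(0.2775377601671309), np.float64(0.12238871871647773), np.float64(0.2757593343980181), np.float64(0.11966992120043486)]
side yaw 0.020331974500100696
cup top [0.5517 0.3388 0.056 ] side [0.5561 0.3186 0.056 ]
purple [ 0.604  -0.1882  0.11  ]
[[-0.0004  0.9136  0.4067]
 [ 0.0013  0.4067 -0.9136]
 [-1.      0.0002 -0.0014]]
```

The top view shows the bottles' caps: oblong (301.7,235.7), round (359.3,237.7) and square (328.3,264). The jar lid is at (330.5,238.3). Look-alikes: the purple oblong at (407,226), outside the tray, and the white round disc at (374,327), bigger than the jar and out on the bench. I leave both alone. The crop confirms the amber ones inside the tray. I start with round.

```bash
cat > g.py <<'E'
import sys
from h import *
np.set_printoptions(precision=4,suppress=True)
s=sensors.read_state();M=R.from_quat(s["ee_rot"]).as_matrix()
G=np.array([[0,.9974,-.0719],[0,-.0719,-.9974],[-1,0,0.]])
print("t",round(s["t"],2),"p",s["ee_pos"],"w",round(s["grip_width"],4),"F",s["contact_force"],"turn",R.from_matrix(M.T@G).as_rotvec())
a=list(map(float,sys.argv[1:]))
q=s["ee_pos"]
for i in range(0,len(a),3):
    t=np.array(a[i:i+3]);print(" ->",t,"shift",(G.T if i or len(sys.argv)>1 else M.T)@(t-q));q=t
E
python3 -m crank '[[[0.085,0,0,0,0.164,0,0],[0.085,0,0,0,0.164,0,0],[0.085,0,0,0,0.164,0,0],[0.085,0,0,0,0,0,0]]]' 40; python3 g.py 0.574 -0.072 0.2 0.574 -0.072 0.083
```

```text
t: 0.7
ee_pos: [0.2539, -0.5697, 0.2294]
ee_rot: [0.522, 0.479, -0.521, 0.476]
contact_force: [0.2, 0.2, -0.1]
grip_width: 0.0849
t 0.7 p [ 0.2539 -0.5697  0.2294] w 0.0849 F [ 0.2315  0.165  -0.0942] turn [-0.0152 -0.0039  0.0013]
 -> [ 0.574 -0.072  0.2  ] shift [ 0.0294  0.2835 -0.5194]
 -> [ 0.574 -0.072  0.083] shift [0.117 0.    0.   ]
```

```bash
python3 -m crank '[[[0.055,0,0.028,-0.052,0,0,0],[0.055,0,0.028,-0.052,0,0,0],[0.055,0,0.028,-0.052,0,0,0],[0.055,0,0.028,-0.052,0,0,0],[0.055,0,0.028,-0.052,0,0,0],[0.055,0,0.028,-0.052,0,0,0],[0.055,0,0.028,-0.052,0,0,0],[0.055,0,0.028,-0.052,0,0,0]]]'; python3 g.py 0.574 -0.072 0.2 0.574 -0.072 0.083
```

```text
t: 1.7
ee_pos: [0.5162, -0.1673, 0.23]
ee_rot: [0.518, 0.481, -0.517, 0.483]
contact_force: [0.1, -1.4, 0.3]
grip_width: 0.0549
t 1.7 p [ 0.5162 -0.1673  0.23  ] w 0.0549 F [ 0.0903 -1.3553  0.27  ] turn [-0.0002  0.0012 -0.0029]
 -> [ 0.574 -0.072  0.2  ] shift [ 0.03    0.0508 -0.0992]
 -> [ 0.574 -0.072  0.083] shift [0.117 0.    0.   ]
```

```bash
python3 -m crank '[[[0.055,0,0.025,-0.0495,0,0,0],[0.055,0,0.0255,-0.0495,0,0,0],[0.055,0.05,0,0,0,0,0],[0.055,0.04,0,0,0,0,0],[0.055,0.01,0,0,0,0,0],[0.055,0,0,0,0,0,0]]]'; python3 g.py 0.574 -0.072 0.083
python3 - <<'E'
from h import *
crop("side",225,100,110,130,5,"pics/c3.png")
E
```

```text
t: 2.45
ee_pos: [0.5805, -0.0641, 0.1297]
ee_rot: [0.513, 0.485, -0.51, 0.492]
contact_force: [0.7, -0.2, -0.5]
grip_width: 0.0549
t 2.45 p [ 0.5805 -0.0641  0.1297] w 0.0549 F [ 0.6668 -0.1936 -0.5024] turn [ 0.0253  0.0027 -0.0108]
 -> [ 0.574 -0.072  0.083] shift [ 0.0467 -0.006   0.0084]
```

View pics/c3.png

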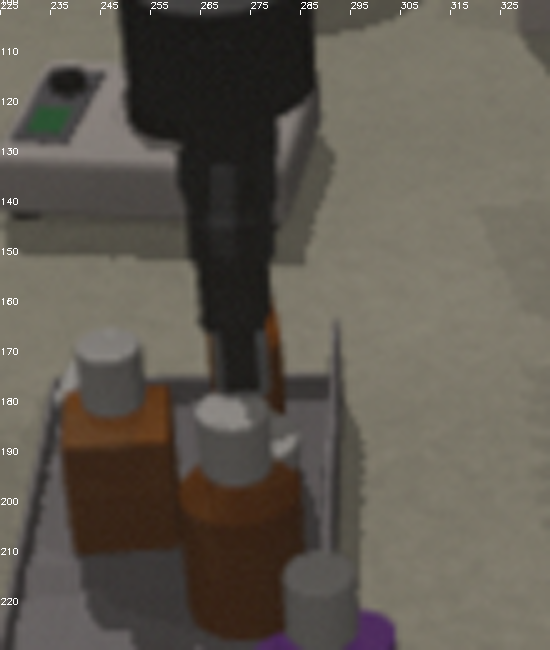

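The side crop shows the fingers straight above the round cap (cap around pixel (271,182)). They are about 8 mm off by momentum, so I correct that and go down.

```bash
python3 -m crank '[[[0.055,0,-0.006,0.008,0.025,0,-0.01],[0.055,0,0,0,0,0,0],[0.055,0.02,0,0,0,0,0],[0.055,0.01,0,0,0,0,0],[0.055,0,0,0,0,0,0]]]'; python3 g.py 0.574 -0.072 0.083
```

```text
t: 3.12
ee_pos: [0.5775, -0.0755, 0.1054]
ee_rot: [0.52, 0.476, -0.517, 0.485]
contact_force: [-0.4, -0.7, 0.3]
grip_width: 0.0549
t 3.12 p [ 0.5775 -0.0755  0.1054] w 0.0549 F [-0.4229 -0.7192  0.2614] turn [-0.0036  0.0058 -0.0123]
 -> [ 0.574 -0.072  0.083] shift [ 0.0224 -0.0038 -0.0032]
```

```bash
python3 -m crank '[[[0.055,0.012,-0.0035,-0.0035,0,0,-0.012],[0.055,0,0,0,0,0,0],[0.055,0.006,0,0,0,0,0],[0.055,0,0,0,0,0,0]]]'; python3 g.py 0.574 -0.072 0.083
```

```text
t: 3.62
ee_pos: [0.575, -0.0716, 0.0871]
ee_rot: [-0.517, -0.479, 0.52, -0.483]
contact_force: [-0.4, 0.0, 0.2]
grip_width: 0.0551
t 3.62 p [ 0.575  -0.0716  0.0871] w 0.0551 F [-0.3874  0.0079  0.2251] turn [-0.0032  0.0061 -0.0012]
 -> [ 0.574 -0.072  0.083] shift [ 0.0041 -0.0009  0.0005]
```

```bash
python3 -m crank '[[[0.02,0.002,0,0,0,0.005,0],[0.02,0,0,0,0,0,0],[0.02,0,0,0,0,0,0],[0.02,0,0,0,0,0,0]]]' 40; python3 g.py 0.6 -0.34 0.22
```

```text
t: 4.12
ee_pos: [0.5751, -0.0715, 0.0851]
ee_rot: [0.519, 0.48, -0.518, 0.481]
contact_force: [-0.1, 0.1, 0.3]
grip_width: 0.0308
t 4.12 p [ 0.5751 -0.0715  0.0851] w 0.0308 F [-0.1413  0.1113  0.332 ] turn [-0.0033  0.0007 -0.0015]
 -> [ 0.6  -0.34  0.22] shift [-0.1349  0.0441  0.266 ]
```

```bash
python3 -m crank '[[[0.02,-0.02,0,0,0,0,0],[0.02,-0.04,0,0,0,0,0],[0.02,-0.045,0,0,0,0,0],[0.02,-0.03,0,0,0,0,0],[0.02,0,0.005,0.03,0,0,0],[0.02,0,0.008,0.05,0,0,0],[0.02,0,0.008,0.05,0,0,0],[0.02,0,0.008,0.05,0,0,0]]]'; python3 g.py 0.6 -0.34 0.22
```

```text
t: 5.12
ee_pos: [0.5878, -0.2525, 0.2211]
ee_rot: [-0.515, -0.485, 0.518, -0.48]
contact_force: [0.2, 0.7, -1.9]
grip_width: 0.0309
t 5.12 p [ 0.5878 -0.2525  0.2211] w 0.0309 F [ 0.2498  0.6674 -1.8521] turn [ 0.0044 -0.0018  0.0075]
 -> [ 0.6  -0.34  0.22] shift [0.0011 0.0185 0.0864]
```

```bash
python3 -m crank '[[[0.02,0,0.009,0.05,0,0,0],[0.02,0,0.006,0.025,0,0,0],[0.02,0.0,0,0,0,0,0],[0.02,0.03,0,0,0,0,0],[0.02,0.04,0,0,0,0,0],[0.02,0.02,0,0,0,0,0],[0.02,0,0,0,0,0,0],[0.02,0,0,0,0,0,0]]]'; python3 g.py 0.6 -0.34 0.086
```

```text
t: 6.12
ee_pos: [0.5936, -0.3278, 0.1257]
ee_rot: [-0.516, -0.488, 0.519, -0.477]
contact_force: [0.4, -0.3, -2.6]
grip_width: 0.0309
t 6.12 p [ 0.5936 -0.3278  0.1257] w 0.0309 F [ 0.4233 -0.2788 -2.6019] turn [ 0.0022 -0.0072  0.0142]
 -> [ 0.6   -0.34   0.086] shift [0.0397 0.0073 0.0117]
```

```bash
python3 -m crank '[[[0.02,0.015,0.005,0.008,0,-0.007,0.014],[0.02,0.01,0,0,0,0,0],[0.02,0.004,0,0,0,0,0],[0.02,0,0,0,0,0,0],[0.02,0,0,0,0,0,0]]]'; python3 g.py 0.6 -0.34 0.086
```

```text
t: 6.75
ee_pos: [0.5994, -0.3372, 0.0972]
ee_rot: [0.517, 0.481, -0.517, 0.484]
contact_force: [0.2, 0.9, -2.9]
grip_width: 0.0305
t 6.75 p [ 0.5994 -0.3372  0.0972] w 0.0305 F [ 0.2131  0.9413 -2.8907] turn [ 0.0025  0.0026 -0.0042]
 -> [ 0.6   -0.34   0.086] shift [0.0112 0.0008 0.0028]
```

```bash
python3 -m crank '[[[0.02,0.006,0,0.002,0,0,-0.003],[0.02,0.002,0,0,0,0,0],[0.02,0.002,0,0,0,0,0],[0.02,0.001,0,0,0,0,0],[0.02,0,0,0,0,0,0]]]'; python3 g.py 0.6 -0.34 0.086
```

```text
t: 7.38
ee_pos: [0.5995, -0.3396, 0.086]
ee_rot: [-0.517, -0.481, 0.517, -0.484]
contact_force: [0.8, -0.7, -3.1]
grip_width: 0.0304
t 7.38 p [ 0.5995 -0.3396  0.086 ] w 0.0304 F [ 0.8094 -0.7192 -3.1273] turn [ 0.0025  0.0032 -0.0019]
 -> [ 0.6   -0.34   0.086] shift [0.     0.0005 0.0004]
```

```bash
for i in 1; do python3 -m crank '[[[0.02,0.001,0,0,0,0,0],[0.02,0,0,0,0,0,0]]]'; python3 -m crank '[[[0.02,0.001,0,0,0,0,0],[0.02,0,0,0,0,0,0]]]';python3 -m crank '[[[0.02,0.001,0,0,0,0,0],[0.02,0,0,0,0,0,0]]]'; done | grep -E "pos|force"
```

```text
ee_pos: [0.5997, -0.3397, 0.0852]
contact_force: [-0.2, -0.3, -2.9]
ee_pos: [0.6001, -0.3398, 0.0851]
contact_force: [0.2, 0.5, -2.1]
ee_pos: [0.6004, -0.3398, 0.0851]
contact_force: [-0.5, -0.3, -1.4]
```

```bash
python3 -m crank '[[[0.055,0,0,0,0,0,0],[0.055,0,0,0,0,0,0],[0.055,-0.02,0,0,0,0,0],[0.055,-0.04,0,0,0,0,0],[0.055,-0.03,0,0,0,0,0],[0.055,0,-0.01,-0.03,0,0,0],[0.055,0,-0.02,-0.055,0,0,0],[0.055,0,-0.02,-0.055,0,0,0]]]'; python3 g.py 0.518 -0.0045 0.14
```

```text
t: 9.12
ee_pos: [0.5638, -0.2006, 0.1845]
ee_rot: [0.52, 0.472, -0.518, 0.489]
contact_force: [0.5, -0.0, -0.4]
grip_width: 0.0551
t 9.12 p [ 0.5638 -0.2006  0.1845] w 0.0551 F [ 0.5068 -0.0457 -0.3895] turn [-0.004   0.0137 -0.0191]
 -> [ 0.518  -0.0045  0.14  ] shift [ 0.0445 -0.0598 -0.1923]
```

```bash
python3 -m crank '[[[0.055,0,-0.02,-0.055,0,0.013,-0.018],[0.055,0,-0.02,-0.055,0,0,0],[0.055,0,-0.012,-0.045,0,0,0],[0.055,0.015,-0.004,-0.022,0,0,0],[0.055,0.015,0,-0.008,0,0,0],[0.055,0.008,0,0,0,0,0],[0.055,0,0,0,0,0,0],[0.055,0,0,0,0,0,0]]]'; python3 g.py 0.518 -0.0045 0.115
```

```text
t: 10.12
ee_pos: [0.5246, -0.0064, 0.1532]
ee_rot: [0.521, 0.476, -0.515, 0.487]
contact_force: [0.3, -0.8, 0.0]
grip_width: 0.0549
t 10.12 p [ 0.5246 -0.0064  0.1532] w 0.0549 F [ 0.2656 -0.759   0.0081] turn [-0.0019  0.0041 -0.0173]
 -> [ 0.518  -0.0045  0.115 ] shift [ 0.0382 -0.0067 -0.0014]
```

```bash
python3 -m crank '[[[0.055,0.02,-0.0065,-0.0015,0,0.004,-0.016],[0.055,0.012,0,0,0,0,0],[0.055,0,0,0,0,0,0],[0.055,0,0,0,0,0,0]]]'; python3 g.py 0.518 -0.0045 0.081;  python3 - <<'E'
from h import *
crop("side",215,100,110,130,5,"pics/c4.png")
crop("top",270,210,120,90,6,"pics/c5.png")
E
```

```text
t: 10.62
ee_pos: [0.5184, -0.006, 0.1184]
ee_rot: [-0.519, -0.481, 0.519, -0.48]
contact_force: [0.7, 1.2, 0.4]
grip_width: 0.0552
t 10.62 p [ 0.5184 -0.006   0.1184] w 0.0552 F [0.6853 1.2234 0.3692] turn [-0.0045 -0.0001  0.0005]
 -> [ 0.518  -0.0045  0.081 ] shift [ 0.0374 -0.0005 -0.0014]
```

View pics/c4.png

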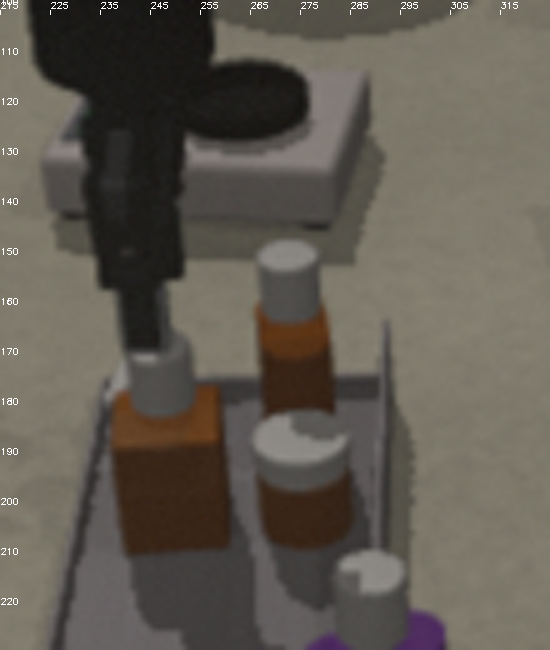

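Run:
```python
from h import *
for p in [(0.5184,-.037,.125),(0.5184,-.006,.104),(.522,-.006,.104),(.518,-.006,.09)]: print(p,w2px("side",p))
```

```text
(0.5184, -0.037, 0.125) [244.28890753 168.1364759 ]
(0.5184, -0.006, 0.104) [245.60425402 168.65131961]
(0.522, -0.006, 0.104) [247.21718557 168.55347089]
(0.518, -0.006, 0.09) [246.03312727 173.88708474]
```

View pics/c5.png

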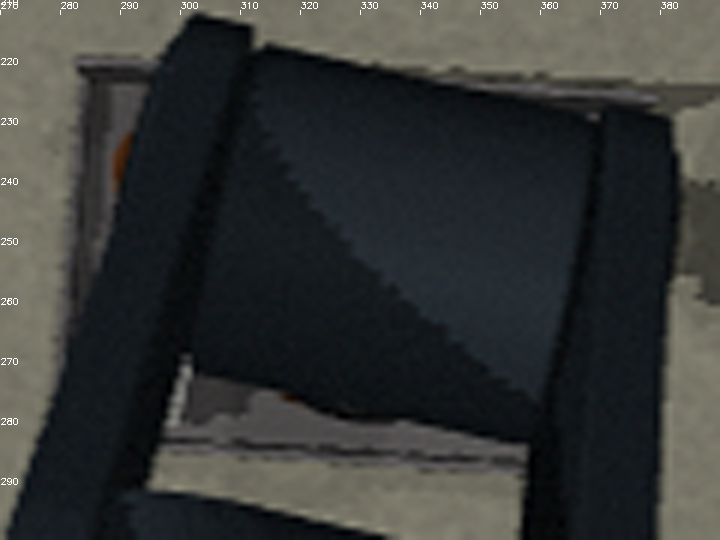

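Side view: the near finger sits over the cap at pixel (247,168), about 2 mm short in x. The top view is hidden by the arm. I go down and grasp.

```bash
python3 -m crank '[[[0.055,0.02,0.0015,-0.001,0,0,0],[0.055,0.01,0,0,0,0,0],[0.055,0.004,0,0,0,0,0],[0.055,0,0,0,0,0,0],[0.055,0,0,0,0,0,0]]]'; python3 g.py 0.5195 -0.0045 0.081
```

```text
t: 11.35
ee_pos: [0.522, -0.0052, 0.0859]
ee_rot: [0.52, 0.479, -0.518, 0.482]
contact_force: [-0.1, 0.3, 0.1]
grip_width: 0.055
t 11.35 p [ 0.522  -0.0052  0.0859] w 0.055 F [-0.0545  0.3023  0.1032] turn [-0.0038  0.0008 -0.0052]
 -> [ 0.5195 -0.0045  0.081 ] shift [ 0.0049 -0.0025 -0.0005]
```

```bash
python3 -m crank '[[[0.055,0.004,-0.0015,0,0,0,-0.004],[0.055,0,0,0,0,0,0],[0.02,0,0,0,0,0,0],[0.02,0,0,0,0,0,0],[0.02,0,0,0,0,0,0],[0.02,0,0,0,0,0,0]]]'; python3 g.py 0.44 -0.34 0.22
```

```text
t: 12.1
ee_pos: [0.5208, -0.005, 0.0825]
ee_rot: [0.519, 0.48, -0.518, 0.481]
contact_force: [0.1, 0.5, 0.3]
grip_width: 0.0288
t 12.1 p [ 0.5208 -0.005   0.0825] w 0.0288 F [0.1067 0.4827 0.3347] turn [-0.0038  0.0007 -0.0024]
 -> [ 0.44 -0.34  0.22] shift [-0.1375 -0.0565  0.34  ]
```

```bash
python3 -m crank '[[[0.02,-0.02,0,0,0,0,0],[0.02,-0.04,0,0,0,0,0],[0.02,-0.04,0,0,0,0,0],[0.02,-0.025,0,0.01,0,0,0],[0.02,0,-0.006,0.03,0,0,0],[0.02,0,-0.01,0.055,0,0,0],[0.02,0,-0.01,0.055,0,0,0],[0.02,0,-0.01,0.055,0,0,0]]]';python3 -m crank '[[[0.02,0,-0.01,0.055,0,0,0],[0.02,0,-0.009,0.045,0,0,0],[0.02,0.0,-0.002,0.025,0,0,0],[0.02,0.02,0,0.008,0,0,0],[0.02,0.03,0,0,0,0,0],[0.02,0.03,0,0,0,0,0],[0.02,0.008,0,0,0,0,0],[0.02,0,0,0,0,0,0]]]'; python3 g.py 0.44 -0.34 0.0825
```

```text
t: 13.1
ee_pos: [0.4668, -0.2083, 0.2089]
ee_rot: [-0.515, -0.484, 0.517, -0.482]
contact_force: [0.3, -0.0, -1.8]
grip_width: 0.0283
t: 14.1
ee_pos: [0.4311, -0.3493, 0.1162]
ee_rot: [-0.517, -0.482, 0.52, -0.479]
contact_force: [-0.3, -0.5, -1.9]
grip_width: 0.0287
t 14.1 p [ 0.4311 -0.3493  0.1162] w 0.0287 F [-0.3012 -0.4871 -1.8863] turn [-0.0032  0.0004  0.0066]
 -> [ 0.44   -0.34    0.0825] shift [ 0.0337  0.0082 -0.0099]
```

```bash
python3 -m crank '[[[0.02,0.01,0.008,-0.009,0,0,0.004],[0.02,0.01,0,0,0,0,0],[0.02,0.005,0,0,0,0,0],[0.02,0.001,0,0,0,0,0],[0.02,0,0,0,0,0,0]]]'; python3 g.py 0.44 -0.34 0.0825
```

```text
t: 14.72
ee_pos: [0.442, -0.3412, 0.0909]
ee_rot: [-0.517, -0.48, 0.519, -0.482]
contact_force: [-0.3, -0.4, -2.7]
grip_width: 0.0287
t 14.72 p [ 0.442  -0.3412  0.0909] w 0.0287 F [-0.2636 -0.3673 -2.7363] turn [-0.002   0.004  -0.0013]
 -> [ 0.44   -0.34    0.0825] shift [ 0.0084 -0.0021 -0.001 ]
```

```bash
(python3 -m crank '[[[0.02,0.005,0,0,0,0,0],[0.02,0.001,0,0,0,0,0],[0.02,0.0,0,0,0,0,0]]]'; python3 -m crank '[[[0.02,0.001,0,0,0,0,0],[0.02,0,0,0,0,0,0]]]'; python3 -m crank '[[[0.02,0.001,0,0,0,0,0],[0.02,0,0,0,0,0,0]]]')| grep -E "pos|force"
```

```text
ee_pos: [0.4421, -0.3417, 0.0849]
contact_force: [-0.2, -0.3, -1.6]
ee_pos: [0.4421, -0.3418, 0.084]
contact_force: [-0.7, -0.0, -1.4]
ee_pos: [0.4421, -0.3418, 0.083]
contact_force: [-0.8, 0.2, -2.1]
```

```bash
(python3 -m crank '[[[0.02,0.0008,0,0,0,0,0],[0.02,0,0,0,0,0,0]]]'; python3 -m crank '[[[0.02,0.0008,0,0,0,0,0],[0.02,0,0,0,0,0,0]]]')| grep -E "pos|force"; python3 g.py 0.442 -0.342 0.19 0.578 0.052 0.19
```

```text
ee_pos: [0.4422, -0.3419, 0.0824]
contact_force: [-0.3, 1.0, -2.0]
ee_pos: [0.4424, -0.3419, 0.0825]
contact_force: [-1.2, -0.7, -2.0]
t 16.1 p [ 0.4424 -0.3419  0.0825] w 0.0288 F [-1.1844 -0.7022 -1.9868] turn [-0.0024  0.0057 -0.0031]
 -> [ 0.442 -0.342  0.19 ] shift [-0.1075 -0.0004  0.0001]
 -> [0.578 0.052 0.19 ] shift [ 0.      0.1073 -0.4028]
```

```bash
python3 -m crank '[[[0.055,0,0,0,0,0,0],[0.055,0,0,0,0,0,0],[0.055,-0.02,0,0,0,0,0],[0.055,-0.04,0,0,0,0,0],[0.055,-0.04,0,0,0,0,0],[0.055,0,0.008,-0.03,0,0,0],[0.055,0,0.015,-0.055,0,0,0],[0.055,0,0.015,-0.055,0,0,0]]]'; python3 -m crank '[[[0.055,0,0.015,-0.055,0,0,0],[0.055,0,0.015,-0.055,0,0,0],[0.055,0,0.015,-0.055,0,0,0],[0.055,0,0.013,-0.048,0,0,0],[0.055,0,0.006,-0.022,0,0,0],[0.055,0,0,-0.008,0,0,0],[0.055,0.02,0,0,0,0,0],[0.055,0,0,0,0,0,0]]]'; python3 g.py 0.578 0.052 0.125
```

```text
t: 17.1
ee_pos: [0.493, -0.2078, 0.1854]
ee_rot: [-0.52, -0.474, 0.521, -0.484]
contact_force: [0.6, 0.5, -0.6]
grip_width: 0.055
t: 18.1
ee_pos: [0.5806, 0.0392, 0.1639]
ee_rot: [0.519, 0.474, -0.519, 0.486]
contact_force: [-0.1, 0.3, 0.1]
grip_width: 0.0549
t 18.1 p [0.5806 0.0392 0.1639] w 0.0549 F [-0.0875  0.2713  0.0965] turn [-0.0062  0.0117 -0.0134]
 -> [0.578 0.052 0.125] shift [ 0.0389 -0.0035 -0.0126]
```

```bash
python3 -m crank '[[[0.055,0.01,-0.003,-0.012,-0.005,0.011,-0.013],[0.055,0.015,0,0,0,0,0],[0.055,0.008,0,0,0,0,0],[0.055,0,0,0,0,0,0],[0.055,0,0,0,0,0,0]]]'; python3 g.py 0.578 0.052 0.088;  python3 - <<'E'
from h import *
crop("side",215,100,110,130,5,"pics/c6.png",[(0.578,0.052,.114)])
E
```

```text
t: 18.73
ee_pos: [0.579, 0.0502, 0.1294]
ee_rot: [0.519, 0.481, -0.518, 0.481]
contact_force: [0.1, 0.4, 0.4]
grip_width: 0.0554
t 18.73 p [0.579  0.0502 0.1294] w 0.0554 F [0.1053 0.4381 0.3594] turn [-0.0036  0.0003 -0.0008]
 -> [0.578 0.052 0.088] shift [ 0.0414 -0.0011 -0.0018]
```

View pics/c6.png

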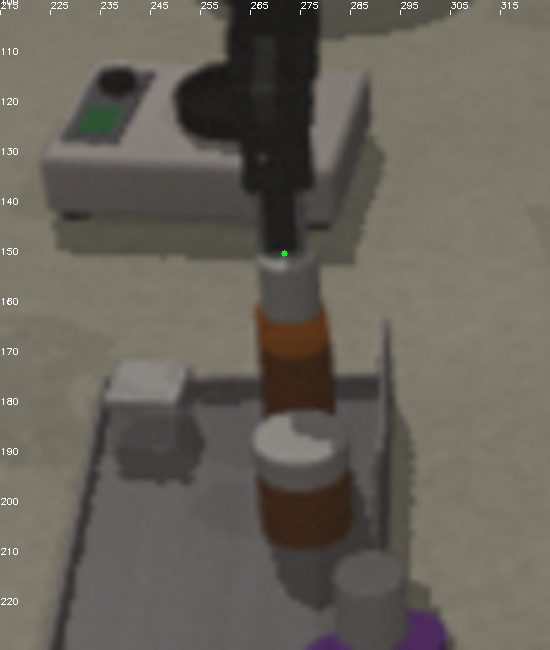

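The finger is over the oblong cap (cap centre about (272,152), predicted (271.5,150)). Going down.

```bash
python3 -m crank '[[[0.055,0.02,0,-0.0015,0,0,0],[0.055,0.012,0,0,0,0,0],[0.055,0.005,0,0,0,0,0],[0.055,0,0,0,0,0,0],[0.055,0,0,0,0,0,0]]]'; python3 g.py 0.579 0.052 0.088
```

```text
t: 19.4
ee_pos: [0.5812, 0.0513, 0.0935]
ee_rot: [0.52, 0.479, -0.517, 0.482]
contact_force: [-0.2, 0.1, 0.1]
grip_width: 0.0548
t 19.4 p [0.5812 0.0513 0.0935] w 0.0548 F [-0.2195  0.0644  0.0758] turn [-0.0036  0.0005 -0.0058]
 -> [0.579 0.052 0.088] shift [ 0.0055 -0.0022 -0.0005]
```

```bash
python3 -m crank '[[[0.055,0.005,-0.0015,0,0,0,-0.004],[0.055,0,0,0,0,0,0],[0.02,0,0,0,0,0,0],[0.02,0,0,0,0,0,0],[0.02,0,0,0,0,0,0],[0.02,0,0,0,0,0,0]]]'; python3 g.py 0.578 0.052 0.23 0.52 -0.34 0.23
```

```text
t: 20.15
ee_pos: [0.5801, 0.0515, 0.0891]
ee_rot: [0.519, 0.48, -0.518, 0.482]
contact_force: [-0.7, 0.7, 0.5]
grip_width: 0.0279
t 20.15 p [0.5801 0.0515 0.0891] w 0.0279 F [-0.6667  0.7367  0.486 ] turn [-0.0035  0.0005 -0.0032]
 -> [0.578 0.052 0.23 ] shift [-0.1409 -0.0021 -0.0004]
 -> [ 0.52 -0.34  0.23] shift [ 0.     -0.0297  0.3952]
```

```bash
python3 -m crank '[[[0.02,-0.02,0,0,0,0,0],[0.02,-0.04,0,0,0,0,0],[0.02,-0.05,0,0,0,0,0],[0.02,-0.03,0,0.01,0,0,0],[0.02,0,-0.002,0.03,0,0,0],[0.02,0,-0.005,0.055,0,0,0],[0.02,0,-0.005,0.055,0,0,0],[0.02,0,-0.005,0.055,0,0,0]]]';python3 -m crank '[[[0.02,0,-0.005,0.055,0,0,0],[0.02,0,-0.005,0.055,0,0,0],[0.02,0.0,-0.004,0.045,0,0,0],[0.02,0,0,0.02,0,0,0],[0.02,0,0,0.005,0,0,0],[0.02,0,0,0,0,0,0],[0.02,0,0,0,0,0,0]]]'; python3 g.py 0.521 -0.34 0.09
```

```text
t: 21.15
ee_pos: [0.5456, -0.1528, 0.2311]
ee_rot: [-0.516, -0.483, 0.517, -0.483]
contact_force: [-0.0, -0.6, -1.8]
grip_width: 0.0277
t: 22.02
ee_pos: [0.516, -0.3364, 0.2284]
ee_rot: [-0.517, -0.485, 0.517, -0.48]
contact_force: [-1.0, 0.3, -1.6]
grip_width: 0.0277
t 22.02 p [ 0.516  -0.3364  0.2284] w 0.0277 F [-1.0085  0.3114 -1.6069] turn [ 0.002  -0.0046  0.0061]
 -> [ 0.521 -0.34   0.09 ] shift [0.1384 0.0053 0.0033]
```

```bash
python3 -m crank '[[[0.02,0.02,0.004,0.003,0,-0.004,0.005],[0.02,0.035,0,0,0,0,0],[0.02,0.035,0,0,0,0,0],[0.02,0.02,0,0,0,0,0],[0.02,0.008,0,0,0,0,0],[0.02,0.003,0,0,0,0,0],[0.02,0,0,0,0,0,0]]]'; python3 g.py 0.521 -0.34 0.089
```

```text
t: 22.9
ee_pos: [0.5244, -0.3313, 0.1076]
ee_rot: [0.515, 0.484, -0.514, 0.486]
contact_force: [-0.1, -0.1, -2.5]
grip_width: 0.0274
t 22.9 p [ 0.5244 -0.3313  0.1076] w 0.0274 F [-0.0643 -0.1426 -2.4608] turn [ 0.0138  0.0005 -0.0032]
 -> [ 0.521 -0.34   0.089] shift [ 0.0186 -0.0028  0.0089]
```

```bash
(python3 -m crank '[[[0.02,0.008,-0.002,0.007,0.01,0,0],[0.02,0.004,0,0,0,0,0],[0.02,0.001,0,0,0,0,0],[0.02,0.001,0,0,0,0,0],[0.02,0,0,0,0,0,0]]]'; python3 -m crank '[[[0.02,0.001,0,0,0,0,0],[0.02,0,0,0,0,0,0]]]')| grep -E "pos|force";python3 g.py 0.521 -0.34 0.089
```

```text
ee_pos: [0.5228, -0.3401, 0.0948]
contact_force: [0.2, 0.4, -2.2]
ee_pos: [0.5229, -0.34, 0.0939]
contact_force: [-0.4, -0.1, -1.9]
t 23.77 p [ 0.5229 -0.34    0.0939] w 0.0277 F [-0.3919 -0.0847 -1.8522] turn [ 0.0025  0.0033 -0.0066]
 -> [ 0.521 -0.34   0.089] shift [ 0.0049 -0.0018  0.0001]
```

```bash
(python3 -m crank '[[[0.02,0.003,-0.001,0,0,0.003,-0.005],[0.02,0,0,0,0,0,0],[0.02,0.001,0,0,0,0,0]]]'; python3 -m crank '[[[0.02,0.001,0,0,0,0,0],[0.02,0,0,0,0,0,0]]]'; python3 -m crank '[[[0.02,0.0008,0,0,0,0,0],[0.02,0,0,0,0,0,0]]]'; python3 -m crank '[[[0.02,0.0008,0,0,0,0,0],[0.02,0,0,0,0,0,0]]]')| grep -E "pos|force";python3 g.py 0.521 -0.34 0.089
```

```text
ee_pos: [0.522, -0.34, 0.0897]
contact_force: [-0.5, 0.3, -1.8]
ee_pos: [0.5221, -0.34, 0.0892]
contact_force: [0.4, -0.5, -1.7]
ee_pos: [0.5223, -0.34, 0.0891]
contact_force: [-0.7, 0.4, -1.1]
ee_pos: [0.5224, -0.3399, 0.0891]
contact_force: [0.2, 0.9, -0.2]
t 24.9 p [ 0.5224 -0.3399  0.0891] w 0.0275 F [ 0.1821  0.9387 -0.2309] turn [ 0.0028  0.0009 -0.0027]
 -> [ 0.521 -0.34   0.089] shift [ 0.0001 -0.0014  0.0002]
```

```bash
python3 -m crank '[[[0.055,0,0,0,0,0,0],[0.055,0,0,0,0,0,0],[0.055,-0.02,0,0,0,0,0],[0.055,-0.04,0,0,0,0,0],[0.055,-0.04,0,0,0,0,0],[0.055,-0.01,0,0,0,0,0],[0.07,0,0,0,0,0,0]]]'
python3 - <<'E'
from h import *
im=imaging.read_camera("top")[:,:,::-1]; im2=imaging.read_camera("side")[:,:,::-1]
z=lambda c,s:cv2.resize(c,None,fx=s,fy=s,interpolation=cv2.INTER_CUBIC)
o=np.zeros((540,760,3),np.uint8)
o[:300,:360]=z(im[215:265,300:360],6)   # jar
o[:300,400:]=z(im[225:275,145:205],6)  # cup
o[310:535,:400]=z(im2[95:140,220:300],5) # cup side
o[310:540,410:]=z(im2[170:216,255:325],5) # jar side
cv2.imwrite("pics/m.png",o)
E
```

```text
t: 25.78
ee_pos: [0.5219, -0.3402, 0.1991]
ee_rot: [0.517, 0.482, -0.517, 0.482]
contact_force: [0.8, 0.7, -0.2]
grip_width: 0.0695
```

View pics/m.png

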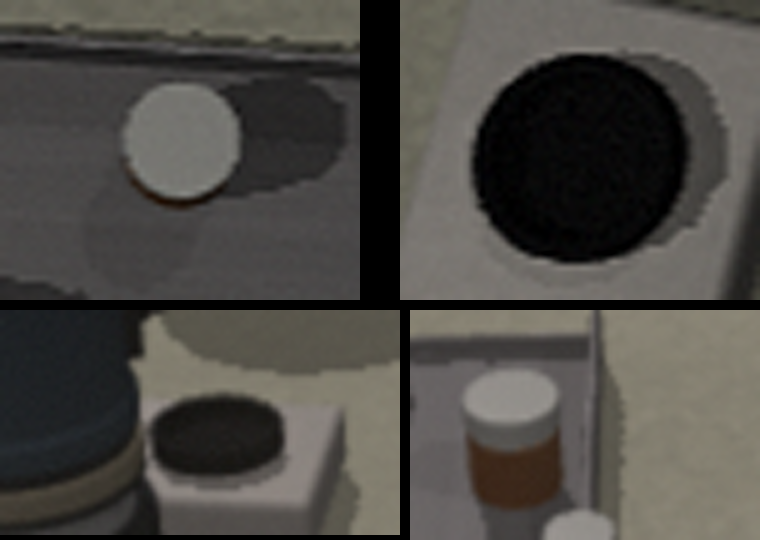

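Run:
```python
from h import *
np.set_printoptions(precision=4,suppress=True)
f=lambda x,y,u0,v0,s:(u0+(x+.5)/s-.5,v0+(y+.5)/s-.5)
print("jar top",px2w("top",f(182,141,300,215,6),.054),"side",px2w("side",f(101,87,255,170,5),.054))
th=np.linspace(0,6.28,60)
for c in [px2w("top",(174.2,251.3),.058)[:2],px2w("top",(175,251.1),.058)[:2]]:
    print("cup",c)
    for n,u0,v0,s,ox,oy in (("top",145,225,6,400,0),("side",220,95,5,0,310)):
        for z in(.058,.042):
            P=np.array([w2px(n,(c[0]+.039*np.cos(t),c[1]+.039*np.sin(t),z)) for t in th]);P=(P-[u0,v0]+.5)*s+[ox,oy]
            print(n,z,P.min(0),P.max(0))
```

```text
jar top [ 0.5776 -0.0097  0.054 ] side [ 0.5805 -0.0131  0.054 ]
cup [0.5509 0.341 ]
top 0.058 [473.6278  57.2095] [682.6964 266.2626]
top 0.042 [490.5769  62.5825] [696.0022 268.0829]
side 0.058 [142.366  392.1368] [278.2213 453.4479]
side 0.042 [145.0001 416.7614] [279.9516 478.7902]
cup [0.5513 0.3392]
top 0.058 [478.4431  56.0329] [687.4788 265.0385]
top 0.042 [495.3068  61.4255] [700.7004 266.88  ]
side 0.058 [143.0525 393.4161] [279.0396 454.8489]
side 0.042 [145.6847 418.0564] [280.7663 480.2075]
```

```bash
python3 g.py 0.579 -0.0115 0.199; python3 -m crank '[[[0.07,0,0.005,-0.03,0,0,0],[0.07,0,0.005,-0.055,0,0,0],[0.07,0,0.005,-0.055,0,0,0],[0.07,0,0.005,-0.055,0,0,0],[0.07,0,0.005,-0.055,0,0,0],[0.07,0,0.005,-0.045,0,0,0],[0.07,0,0.003,-0.022,0,0,0],[0.07,0.01,0,-0.008,0,0,0]]]';python3 -m crank '[[[0.07,0.03,0,0,0,0,0],[0.07,0.03,0,0,0,0,0],[0.07,0.02,0,0,0,0,0],[0.07,0,0,0,0,0,0],[0.07,0,0,0,0,0,0]]]'; python3 g.py 0.579 -0.0115 0.06
```

```text
t 25.88 p [ 0.5214 -0.3398  0.1979] w 0.0697 F [-0.1689 -0.0197 -0.0626] turn [ 0.0023 -0.0018  0.0009]
 -> [ 0.579  -0.0115  0.199 ] shift [-0.0011  0.0339 -0.3316]
t: 26.88
ee_pos: [0.5731, -0.0078, 0.1747]
ee_rot: [-0.515, -0.489, 0.521, -0.473]
contact_force: [-0.8, -0.0, -0.0]
grip_width: 0.0698
t: 27.5
ee_pos: [0.5667, -0.0087, 0.0855]
ee_rot: [-0.513, -0.491, 0.524, -0.47]
contact_force: [-0.4, 0.5, -0.1]
grip_width: 0.0703
t 27.5 p [ 0.5667 -0.0087  0.0855] w 0.0703 F [-0.3663  0.5188 -0.1398] turn [-0.0039 -0.0094  0.0332]
 -> [ 0.579  -0.0115  0.06  ] shift [0.0255 0.0125 0.0019]
```

```bash
python3 -m crank '[[[0.07,0,0.012,0.002,0,-0.009,0.032],[0.07,0,0,0,0,0,0],[0.07,0.014,0,0,0,0,0],[0.07,0,0,0,0,0,0]]]'; python3 g.py 0.579 -0.0115 0.06 0.579 -0.0115 0.023;  python3 - <<'E'
from h import *
crop("side",235,120,100,110,5,"pics/c7.png")
E
```

```text
t: 28.0
ee_pos: [0.5809, -0.0126, 0.0723]
ee_rot: [0.52, 0.479, -0.518, 0.482]
contact_force: [-0.4, -0.1, 0.0]
grip_width: 0.07
t 28.0 p [ 0.5809 -0.0126  0.0723] w 0.07 F [-0.3734 -0.117   0.0443] turn [-0.0043  0.001  -0.0057]
 -> [ 0.579  -0.0115  0.06  ] shift [ 0.0123 -0.002  -0.001 ]
 -> [ 0.579  -0.0115  0.023 ] shift [0.037 0.    0.   ]
```

View pics/c7.png

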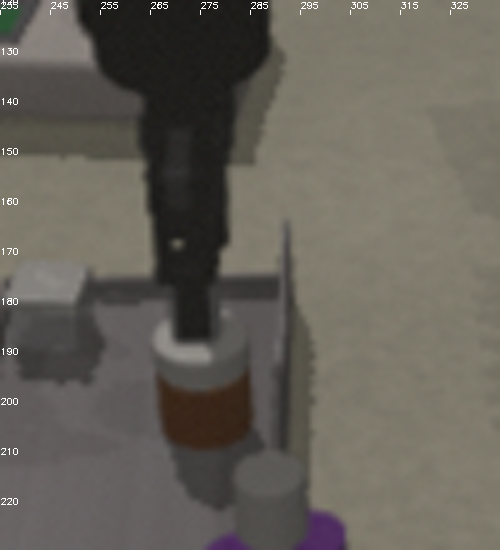

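The finger at (273,185) is in front of and above the lid, centred within about 2 mm. Going down.

```bash
python3 -m crank '[[[0.07,0.012,-0.001,-0.001,0,0,-0.005],[0.07,0.012,0,0,0,0,0],[0.07,0.01,0,0,0,0,0],[0.07,0.006,0,0,0,0,0],[0.07,0,0,0,0,0,0],[0.07,0,0,0,0,0,0]]]'; python3 g.py 0.580 -0.0115 0.023
```

```text
t: 28.8
ee_pos: [0.5803, -0.0115, 0.0293]
ee_rot: [-0.519, -0.48, 0.519, -0.481]
contact_force: [0.7, 0.1, -0.1]
grip_width: 0.0701
t 28.8 p [ 0.5803 -0.0115  0.0293] w 0.0701 F [ 0.7301  0.1374 -0.1354] turn [-0.0042  0.001  -0.0003]
 -> [ 0.58   -0.0115  0.023 ] shift [ 0.0063 -0.0003  0.0001]
```

```bash
python3 -m crank '[[[0.07,0.006,0,0,0,0,0],[0.07,0,0,0,0,0,0],[0.03,0,0,0,0,0,0],[0.03,0,0,0,0,0,0],[0.03,0,0,0,0,0,0],[0.03,0,0,0,0,0,0]]]'; python3 g.py 0.580 -0.0115 0.023 0.553 0.339 0.15
```

```text
t: 29.55
ee_pos: [0.5811, -0.0116, 0.024]
ee_rot: [0.519, 0.48, -0.518, 0.482]
contact_force: [0.3, 0.3, 0.3]
grip_width: 0.0436
t 29.55 p [ 0.5811 -0.0116  0.024 ] w 0.0436 F [0.2788 0.2726 0.3337] turn [-0.0041  0.0013 -0.0026]
 -> [ 0.58   -0.0115  0.023 ] shift [ 0.001  -0.0011 -0.    ]
 -> [0.553 0.339 0.15 ] shift [-0.127  -0.0521 -0.3476]
```

```bash
python3 -m crank '[[[0.03,-0.02,0,0,0,0,0],[0.03,-0.04,0,0,0,0,0],[0.03,-0.045,0,0,0,0,0],[0.03,-0.025,-0.003,-0.01,0,0,0],[0.03,0,-0.006,-0.03,0,0,0],[0.03,0,-0.008,-0.055,0,0,0],[0.03,0,-0.008,-0.055,0,0,0],[0.03,0,-0.008,-0.055,0,0,0]]]';python3 -m crank '[[[0.03,0,-0.008,-0.055,0,0,0],[0.03,0,-0.008,-0.045,0,0,0],[0.03,0.0,-0.003,-0.025,0,0,0],[0.03,0,0,-0.008,0,0,0],[0.03,0,0,0,0,0,0],[0.03,0,0,0,0,0,0]]]'; python3 g.py 0.553 0.339 0.15
```

```text
t: 30.55
ee_pos: [0.5642, 0.1962, 0.1569]
ee_rot: [0.521, 0.477, -0.521, 0.479]
contact_force: [0.4, -0.5, -0.5]
grip_width: 0.0437
t: 31.3
ee_pos: [0.5532, 0.3366, 0.1548]
ee_rot: [-0.518, -0.479, 0.521, -0.48]
contact_force: [1.0, 0.1, -1.8]
grip_width: 0.0437
t 31.3 p [0.5532 0.3366 0.1548] w 0.0437 F [ 0.9928  0.0836 -1.7656] turn [-0.0082  0.0038  0.0014]
 -> [0.553 0.339 0.15 ] shift [ 0.0048 -0.0003 -0.0024]
```

Well placed above the cup. I go down to about 25 mm above it and check.

```bash
python3 -m crank '[[[0.03,0.02,0,-0.002,-0.008,0,0],[0.03,0.025,0,0,0,0,0],[0.03,0.01,0,0,0,0,0],[0.03,0,0,0,0,0,0],[0.03,0,0,0,0,0,0]]]'; python3 g.py 0.553 0.339 0.069
python3 - <<'E'
from h import *
crop("side",215,60,110,100,6,"pics/c8.png")
E
```

```text
t: 31.92
ee_pos: [0.554, 0.3343, 0.0958]
ee_rot: [-0.517, -0.48, 0.521, -0.481]
contact_force: [0.3, -0.1, -1.9]
grip_width: 0.044
t 31.93 p [0.554  0.3343 0.0958] w 0.044 F [ 0.2964 -0.0762 -1.8658] turn [-0.0047  0.0053  0.0033]
 -> [0.553 0.339 0.069] shift [ 0.0268 -0.0013 -0.0046]
```

View pics/c8.png

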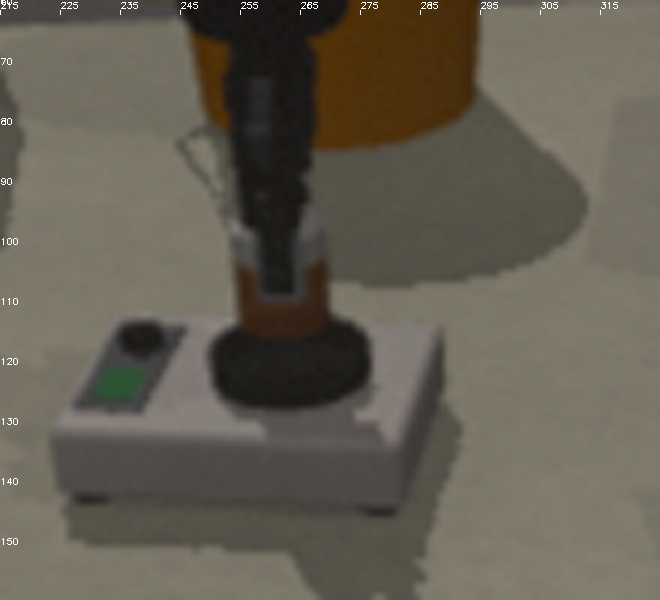

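The jar is above the cup: jar centre u≈262.3, cup centre u≈263.3, within 2 mm. I trim y and lower it.

```bash
python3 -m crank '[[[0.03,0.004,0,-0.0045,-0.004,0.004,0.003],[0.03,0.006,0,0,0,0,0],[0.03,0.006,0,0,0,0,0],[0.03,0,0,0,0,0,0],[0.03,0,0,0,0,0,0]]]';  python3 -m crank '[[[0.03,0.002,0,0,0,0,0],[0.03,0,0,0,0,0,0]]]';python3 g.py 0.554 0.339 0.069
```

```text
t: 32.6
ee_pos: [0.5551, 0.3398, 0.0803]
ee_rot: [0.518, 0.481, -0.517, 0.482]
contact_force: [-0.7, -0.5, -1.4]
grip_width: 0.0438
t: 32.85
ee_pos: [0.5552, 0.3398, 0.0784]
ee_rot: [0.518, 0.481, -0.517, 0.482]
contact_force: [1.1, 0.4, -0.4]
grip_width: 0.0437
t 32.85 p [0.5552 0.3398 0.0784] w 0.0437 F [ 1.0818  0.4065 -0.3611] turn [ 0.0002 -0.0005 -0.0031]
 -> [0.554 0.339 0.069] shift [ 0.0094 -0.0012  0.0009]
```

```bash
(python3 -m crank '[[[0.03,0.004,0,0,0,0,0],[0.03,0,0,0,0,0,0]]]';python3 -m crank '[[[0.03,0.003,0,0,0,0,0],[0.03,0,0,0,0,0,0]]]';python3 -m crank '[[[0.03,0.001,0,0,0,0,0],[0.03,0,0,0,0,0,0]]]';python3 -m crank '[[[0.03,0.001,0,0,0,0,0],[0.03,0,0,0,0,0,0]]]';python3 -m crank '[[[0.03,0.0008,0,0,0,0,0],[0.03,0,0,0,0,0,0]]]')|grep -E "pos|force"
```

```text
ee_pos: [0.5553, 0.3398, 0.0742]
contact_force: [-0.5, 0.3, -0.8]
ee_pos: [0.5553, 0.3398, 0.071]
contact_force: [1.0, 0.1, -0.6]
ee_pos: [0.5554, 0.3398, 0.0699]
contact_force: [-0.2, -0.4, -1.6]
ee_pos: [0.5554, 0.3398, 0.0689]
contact_force: [-0.2, 0.2, -1.0]
ee_pos: [0.5555, 0.3399, 0.0681]
contact_force: [-0.1, 0.4, -0.5]
```

```bash
(python3 -m crank '[[[0.03,0.0006,0,0,0,0,0],[0.03,0,0,0,0,0,0]]]';python3 -m crank '[[[0.03,0.0006,0,0,0,0,0],[0.03,0,0,0,0,0,0]]]')|grep -E "pos|force"
```

```text
ee_pos: [0.5557, 0.3399, 0.0681]
contact_force: [0.3, 0.8, -0.4]
ee_pos: [0.5558, 0.3399, 0.068]
contact_force: [-0.4, -0.2, 0.0]
```

```bash
python3 -m crank '[[[0.07,0,0,0,0,0,0],[0.07,0,0,0,0,0,0],[0.07,-0.01,0,0,0,0,0],[0.07,-0.03,0,0,0,0,0],[0.07,-0.045,0,0,0,0,0],[0.06,-0.035,0,0.01,0,0,0],[0.055,0,0,0.04,0,0,0],[0.055,0,0,0.06,0,0,0]]]'; python3 -m crank '[[[0.055,0,0,0.06,0,0,0],[0.055,0,0,0.06,0,0,0],[0.055,0,0,0.06,0,0,0],[0.055,0,0,0.06,0,0,0],[0.055,0,0,0.06,0,0,0],[0.055,0,0,0.06,0,0,0],[0.055,0,0,0.06,0,0,0],[0.055,0,0,0.05,0,0,0]]]'; python3 g.py 0.5224 -0.34 0.2
python3 - <<'E'
from h import *
crop("side",215,60,110,100,6,"pics/c9.png")
E
```

```text
t: 35.6
ee_pos: [0.5493, 0.232, 0.1948]
ee_rot: [0.52, 0.481, -0.512, 0.486]
contact_force: [0.4, -0.7, -0.1]
grip_width: 0.0549
t: 36.6
ee_pos: [0.5204, -0.2525, 0.2014]
ee_rot: [0.522, 0.477, -0.509, 0.491]
contact_force: [0.9, -0.2, 0.2]
grip_width: 0.0551
t 36.6 p [ 0.5204 -0.2525  0.2014] w 0.0551 F [ 0.8802 -0.2268  0.1864] turn [ 0.0087 -0.001  -0.0275]
 -> [ 0.5224 -0.34    0.2   ] shift [0.0014 0.0082 0.0871]
```

View pics/c9.png

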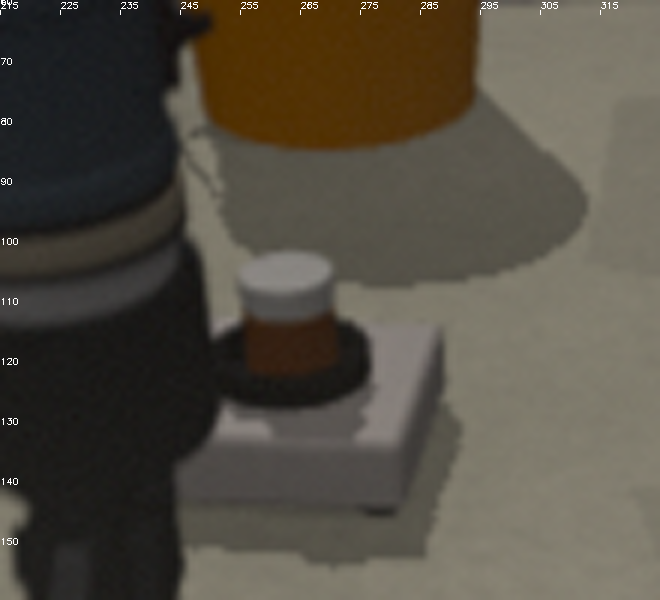

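The jar stands upright inside the cup (lid at (262,105)). Now the oblong.

```bash
python3 -m crank '[[[0.055,0,0.004,0.05,0.009,0,-0.025],[0.055,0,0.002,0.025,0,0,0],[0.055,0,0,0.008,0,0,0],[0.055,0.02,0,0,0,0,0],[0.055,0.03,0,0,0,0,0],[0.055,0.015,0,0,0,0,0],[0.055,0,0,0,0,0,0],[0.055,0,0,0,0,0,0]]]'; python3 g.py 0.5224 -0.34 0.125 0.5224 -0.34 0.0891
```

```text
t: 37.65
ee_pos: [0.522, -0.342, 0.1397]
ee_rot: [0.519, 0.478, -0.518, 0.484]
contact_force: [0.1, 0.3, 0.2]
grip_width: 0.0552
t 37.65 p [ 0.522  -0.342   0.1397] w 0.0552 F [0.0834 0.272  0.2492] turn [-0.003   0.0042 -0.0077]
 -> [ 0.5224 -0.34    0.125 ] shift [ 0.0147  0.0003 -0.0021]
 -> [ 0.5224 -0.34    0.0891] shift [0.0359 0.     0.    ]
```

```bash
python3 -m crank '[[[0.055,0.015,0,-0.002,0,0.004,-0.007],[0.055,0.018,0,0,0,0,0],[0.055,0.009,0,0,0,0,0],[0.055,0.004,0,0,0,0,0],[0.055,0,0,0,0,0,0]]]'; python3 g.py 0.5224 -0.34 0.0891
```

```text
t: 38.28
ee_pos: [0.5229, -0.3403, 0.0916]
ee_rot: [0.518, 0.48, -0.518, 0.482]
contact_force: [1.0, 0.0, -0.3]
grip_width: 0.055
t 38.27 p [ 0.5229 -0.3403  0.0916] w 0.055 F [ 1.0492  0.0018 -0.3194] turn [-0.0028  0.0011 -0.0018]
 -> [ 0.5224 -0.34    0.0891] shift [ 0.0025 -0.0006 -0.0003]
```

```bash
python3 -m crank '[[[0.055,0.0025,-0.0005,0,0,0,0],[0.055,0,0,0,0,0,0],[0.02,0,0,0,0,0,0],[0.02,0,0,0,0,0,0],[0.02,0,0,0,0,0,0],[0.02,0,0,0,0,0,0]]]';python3 g.py; python3 -m crank '[[[0.02,-0.02,0,0,0,0,0],[0.02,-0.04,0,0,0,0,0],[0.02,-0.05,0,0,0,0,0],[0.02,-0.03,0,-0.01,0,0,0],[0.02,0,0.002,-0.03,0,0,0],[0.02,0,0.005,-0.055,0,0,0],[0.02,0,0.005,-0.055,0,0,0],[0.02,0,0.005,-0.055,0,0,0]]]';python3 -m crank '[[[0.02,0,0.005,-0.055,0,0,0],[0.02,0,0.005,-0.055,0,0,0],[0.02,0.0,0.004,-0.045,0,0,0],[0.02,0,0,-0.02,0,0,0],[0.02,0,0,-0.005,0,0,0],[0.02,0,0,0,0,0,0],[0.02,0,0,0,0,0,0]]]'; python3 g.py 0.5801 0.0515 0.0891
```

```text
t: 39.02
ee_pos: [0.5228, -0.3408, 0.0899]
ee_rot: [0.519, 0.48, -0.518, 0.482]
contact_force: [0.3, -0.5, -0.6]
grip_width: 0.0274
t 39.02 p [ 0.5228 -0.3408  0.0899] w 0.0274 F [ 0.3036 -0.4801 -0.6352] turn [-0.0029  0.0023 -0.0033]
t: 40.02
ee_pos: [0.5549, -0.1366, 0.2322]
ee_rot: [0.521, 0.478, -0.52, 0.48]
contact_force: [1.0, 0.4, -2.4]
grip_width: 0.0277
t: 40.9
ee_pos: [0.5824, 0.0505, 0.2304]
ee_rot: [-0.519, -0.48, 0.52, -0.48]
contact_force: [-0.0, -0.9, -2.4]
grip_width: 0.0275
t 40.9 p [0.5824 0.0505 0.2304] w 0.0275 F [-0.0206 -0.8732 -2.3709] turn [-0.0069  0.0015  0.0008]
 -> [0.5801 0.0515 0.0891] shift [ 0.1413 -0.0023 -0.0008]
```

```bash
python3 -m crank '[[[0.02,0.02,-0.002,0,0,0,0],[0.02,0.035,0,0,0,0,0],[0.02,0.035,0,0,0,0,0],[0.02,0.02,0,0,0,0,0],[0.02,0.006,0,0,0,0,0],[0.02,0,0,0,0,0,0],[0.02,0,0,0,0,0,0]]]'; python3 g.py 0.5803 0.051 0.0899
```

```text
t: 41.78
ee_pos: [0.584, 0.0419, 0.114]
ee_rot: [0.523, 0.475, -0.521, 0.48]
contact_force: [0.4, -0.6, -1.8]
grip_width: 0.0276
t 41.77 p [0.584  0.0419 0.114 ] w 0.0276 F [ 0.3741 -0.5528 -1.8335] turn [-0.0175  0.0033 -0.0066]
 -> [0.5803 0.051  0.0899] shift [ 0.0241 -0.0043 -0.0088]
```

```bash
python3 -m crank '[[[0.02,0.005,-0.004,-0.009,-0.016,0.003,-0.005],[0.02,0.005,0,0,0,0,0],[0.02,0.003,0,0,0,0,0],[0.02,0.0,0,0,0,0,0],[0.02,0,0,0,0,0,0]]]'; python3 g.py 0.5803 0.051 0.0899
```

```text
t: 42.4
ee_pos: [0.5818, 0.0523, 0.1021]
ee_rot: [0.519, 0.48, -0.516, 0.483]
contact_force: [0.7, -0.2, -1.1]
grip_width: 0.0273
t 42.4 p [0.5818 0.0523 0.1021] w 0.0273 F [ 0.7423 -0.1574 -1.079 ] turn [ 0.0004  0.0002 -0.0051]
 -> [0.5803 0.051  0.0899] shift [ 0.0122 -0.0014  0.0014]
```

```bash
(python3 -m crank '[[[0.02,0.006,-0.001,0.001,-0.002,0,-0.004],[0.02,0.002,0,0,0,0,0],[0.02,0,0,0,0,0,0]]]';python3 -m crank '[[[0.02,0.002,-0.0005,0,0,0,0],[0.02,0,0,0,0,0,0]]]';python3 -m crank '[[[0.02,0.001,0,0,0,0,0],[0.02,0,0,0,0,0,0]]]';python3 -m crank '[[[0.02,0.0008,0,0,0,0,0],[0.02,0,0,0,0,0,0]]]')|grep -E "pos|force"; python3 g.py 0.5803 0.051 0.0899
```

```text
ee_pos: [0.5807, 0.0511, 0.0935]
contact_force: [0.1, 0.7, -1.4]
ee_pos: [0.5802, 0.051, 0.0913]
contact_force: [0.8, 0.5, -2.1]
ee_pos: [0.5803, 0.0511, 0.0904]
contact_force: [0.1, 0.6, -1.7]
ee_pos: [0.5807, 0.0511, 0.09]
contact_force: [-0.2, -0.9, -2.8]
t 43.52 p [0.5807 0.0511 0.09  ] w 0.0278 F [-0.2353 -0.9024 -2.7656] turn [ 0.0022  0.0002 -0.0021]
 -> [0.5803 0.051  0.0899] shift [ 0.0001 -0.0004  0.0001]
```

```bash
(python3 -m crank '[[[0.02,0.0008,0,0,0,0,0],[0.02,0,0,0,0,0,0]]]';python3 -m crank '[[[0.02,0.0008,0,0,0,0,0],[0.02,0,0,0,0,0,0]]]')|grep -E "pos|force"
```

```text
ee_pos: [0.581, 0.0512, 0.0899]
contact_force: [-0.1, 0.5, -1.0]
ee_pos: [0.5811, 0.0512, 0.0899]
contact_force: [-0.3, -0.1, 0.2]
```

```bash
python3 -m crank '[[[0.055,0,0,0,0,0,0],[0.055,0,0,0,0,0,0],[0.055,-0.02,0,0,0,0,0],[0.055,-0.04,0,0,0,0,0],[0.055,-0.04,0,0,0,0,0],[0.055,0,-0.008,0.03,0,0,0],[0.055,0,-0.015,0.055,0,0,0],[0.055,0,-0.015,0.055,0,0,0]]]'; python3 -m crank '[[[0.055,0,-0.015,0.055,0,0,0],[0.055,0,-0.015,0.055,0,0,0],[0.055,0,-0.015,0.055,0,0,0],[0.055,0,-0.013,0.048,0,0,0],[0.055,0,-0.006,0.022,0,0,0],[0.055,0,0,0.008,0,0,0],[0.055,0.02,0,0,0,0,0],[0.055,0,0,0,0,0,0]]]'; python3 g.py 0.4424 -0.3419 0.12
```

```text
t: 45.02
ee_pos: [0.5351, -0.0863, 0.1918]
ee_rot: [0.517, 0.482, -0.514, 0.487]
contact_force: [0.2, -1.3, 0.1]
grip_width: 0.0551
t: 46.02
ee_pos: [0.4532, -0.3367, 0.1714]
ee_rot: [0.519, 0.479, -0.515, 0.487]
contact_force: [0.2, 0.2, 0.6]
grip_width: 0.0546
t 46.02 p [ 0.4532 -0.3367  0.1714] w 0.0546 F [0.1676 0.2159 0.626 ] turn [ 0.0043  0.0036 -0.0117]
 -> [ 0.4424 -0.3419  0.12  ] shift [ 0.0514 -0.0104  0.0059]
```

```bash
python3 -m crank '[[[0.055,0,-0.01,0.006,0.004,0.003,-0.01],[0.055,0.02,0,0,0,0,0],[0.055,0.025,0,0,0,0,0],[0.055,0.005,0,0,0,0,0],[0.055,0,0,0,0,0,0]]]'; python3 g.py 0.4424 -0.3419 0.0825
```

```text
t: 46.65
ee_pos: [0.4441, -0.3427, 0.1242]
ee_rot: [-0.516, -0.48, 0.517, -0.485]
contact_force: [-0.6, -0.1, 1.1]
grip_width: 0.055
t 46.65 p [ 0.4441 -0.3427  0.1242] w 0.055 F [-0.6324 -0.1383  1.1166] turn [ 0.0041  0.0051 -0.0046]
 -> [ 0.4424 -0.3419  0.0825] shift [ 0.0417 -0.0018 -0.0007]
```

```bash
python3 -m crank '[[[0.055,0.015,-0.0015,-0.001,0,0.004,-0.004],[0.055,0.018,0,0,0,0,0],[0.055,0.005,0,0,0,0,0],[0.055,0,0,0,0,0,0],[0.055,0,0,0,0,0,0]]]'; python3 g.py 0.4424 -0.3419 0.0825
```

```text
t: 47.28
ee_pos: [0.444, -0.343, 0.0869]
ee_rot: [-0.516, -0.481, 0.517, -0.485]
contact_force: [0.5, -0.6, -0.6]
grip_width: 0.0554
t 47.27 p [ 0.444  -0.343   0.0869] w 0.0554 F [ 0.5357 -0.5842 -0.6203] turn [ 0.0047  0.0045 -0.0037]
 -> [ 0.4424 -0.3419  0.0825] shift [ 0.0044 -0.0017 -0.001 ]
```

```bash
python3 -m crank '[[[0.055,0.004,-0.0015,-0.001,0.004,0.004,-0.003],[0.055,0,0,0,0,0,0],[0.02,0,0,0,0,0,0],[0.02,0,0,0,0,0,0],[0.02,0,0,0,0,0,0],[0.02,0,0,0,0,0,0]]]';python3 g.py; python3 -m crank '[[[0.02,-0.02,0,0,0,0,0],[0.02,-0.04,0,0,0,0,0],[0.02,-0.05,0,0,0,0,0],[0.02,-0.03,0,-0.01,0,0,0],[0.02,0,0.005,-0.03,0,0,0],[0.02,0,0.009,-0.055,0,0,0],[0.02,0,0.009,-0.055,0,0,0],[0.02,0,0.009,-0.055,0,0,0]]]';python3 -m crank '[[[0.02,0,0.009,-0.055,0,0,0],[0.02,0,0.008,-0.045,0,0,0],[0.02,0.0,0.003,-0.022,0,0,0],[0.02,0,0,-0.006,0,0,0],[0.02,0,0,0,0,0,0],[0.02,0,0,0,0,0,0]]]'; python3 g.py 0.5208 -0.005 0.0825
```

```text
t: 48.02
ee_pos: [0.4429, -0.342, 0.0838]
ee_rot: [0.518, 0.481, -0.517, 0.483]
contact_force: [-0.2, -0.5, 0.2]
grip_width: 0.0288
t 48.02 p [ 0.4429 -0.342   0.0838] w 0.0288 F [-0.2492 -0.5267  0.1765] turn [ 0.0005  0.0013 -0.0018]
t: 49.02
ee_pos: [0.4897, -0.1391, 0.2255]
ee_rot: [-0.52, -0.479, 0.52, -0.48]
contact_force: [1.8, -0.0, -1.6]
grip_width: 0.0285
t: 49.78
ee_pos: [0.5184, -0.0064, 0.2234]
ee_rot: [-0.517, -0.481, 0.52, -0.48]
contact_force: [0.1, -0.4, -1.9]
grip_width: 0.0284
t 49.77 p [ 0.5184 -0.0064  0.2234] w 0.0284 F [ 0.0905 -0.3646 -1.8836] turn [-0.0034  0.001   0.0036]
 -> [ 0.5208 -0.005   0.0825] shift [ 0.1409  0.0023 -0.0016]
```

```bash
python3 -m crank '[[[0.02,0.02,0.002,-0.001,0,0,0],[0.02,0.035,0,0,0,0,0],[0.02,0.03,0,0,0,0,0],[0.02,0.015,0,0,0,0,0],[0.02,0.006,0,0,0,0,0],[0.02,0,0,0,0,0,0],[0.02,0,0,0,0,0,0]]]'; python3 g.py 0.5212 -0.005 0.0838
```

```text
t: 50.65
ee_pos: [0.523, -0.0142, 0.1163]
ee_rot: [-0.521, -0.476, 0.521, -0.48]
contact_force: [1.2, -0.6, -2.6]
grip_width: 0.0283
t 50.65 p [ 0.523  -0.0142  0.1163] w 0.0283 F [ 1.1692 -0.567  -2.6125] turn [-0.0141  0.0037 -0.003 ]
 -> [ 0.5212 -0.005   0.0838] shift [ 0.0325 -0.0025 -0.009 ]
```

```bash
python3 -m crank '[[[0.02,0.01,-0.0025,-0.009,-0.014,0.003,-0.003],[0.02,0.008,0,0,0,0,0],[0.02,0.003,0,0,0,0,0],[0.02,0.0,0,0,0,0,0],[0.02,0,0,0,0,0,0]]]'; python3 g.py 0.5212 -0.005 0.0838
```

```text
t: 51.28
ee_pos: [0.5221, -0.0041, 0.0951]
ee_rot: [0.518, 0.481, -0.517, 0.483]
contact_force: [0.8, 0.0, -2.2]
grip_width: 0.0286
t 51.27 p [ 0.5221 -0.0041  0.0951] w 0.0286 F [ 0.764   0.0408 -2.1788] turn [ 0.0017  0.0009 -0.0025]
 -> [ 0.5212 -0.005   0.0838] shift [ 0.0113 -0.0008  0.0009]
```

```bash
(python3 -m crank '[[[0.02,0.006,-0.0005,0.001,-0.003,0,-0.003],[0.02,0.002,0,0,0,0,0],[0.02,0,0,0,0,0,0]]]';python3 -m crank '[[[0.02,0.0015,-0.0005,0,0,0,0],[0.02,0,0,0,0,0,0]]]';python3 -m crank '[[[0.02,0.001,0,0,0,0,0],[0.02,0,0,0,0,0,0]]]';python3 -m crank '[[[0.02,0.0008,0,0,0,0,0],[0.02,0,0,0,0,0,0]]]';python3 -m crank '[[[0.02,0.0008,0,0,0,0,0],[0.02,0,0,0,0,0,0]]]')|grep -E "pos|force"; python3 g.py 0.5212 -0.005 0.0838
```

```text
ee_pos: [0.5218, -0.0054, 0.0867]
contact_force: [0.5, -0.0, -2.3]
ee_pos: [0.5213, -0.0055, 0.0852]
contact_force: [-0.1, 0.2, -2.3]
ee_pos: [0.5214, -0.0054, 0.0842]
contact_force: [0.0, 0.2, -2.2]
ee_pos: [0.5216, -0.0054, 0.0839]
contact_force: [-1.3, -0.1, -0.9]
ee_pos: [0.5217, -0.0053, 0.0838]
contact_force: [0.4, 0.1, -1.9]
t 52.65 p [ 0.5217 -0.0053  0.0838] w 0.0285 F [ 0.3506  0.0754 -1.8736] turn [ 0.0046  0.0011 -0.0015]
 -> [ 0.5212 -0.005   0.0838] shift [ 0.     -0.0005 -0.0003]
```

```bash
python3 -m crank '[[[0.055,0,0,0,0,0,0],[0.055,0,0,0,0,0,0],[0.055,-0.02,0,0,0,0,0],[0.055,-0.045,0,0,0,0,0],[0.055,-0.045,0,0,0,0,0],[0.055,0,0.01,0.03,0,0,0],[0.055,0,0.017,0.055,0,0,0],[0.055,0,0.017,0.055,0,0,0]]]'; python3 -m crank '[[[0.055,0,0.017,0.055,0,0,0],[0.055,0,0.017,0.055,0,0,0],[0.055,0,0.015,0.045,0,0,0],[0.055,0,0.008,0.024,0,0,0],[0.055,0,0,0.008,0,0,0],[0.055,0.02,0,0,0,0,0],[0.055,0,0,0,0,0,0]]]'; python3 g.py 0.6004 -0.3398 0.125
```

```text
t: 53.65
ee_pos: [0.5572, -0.1475, 0.1977]
ee_rot: [0.515, 0.484, -0.514, 0.486]
contact_force: [0.5, -0.1, -0.1]
grip_width: 0.0547
t: 54.52
ee_pos: [0.6029, -0.3475, 0.1761]
ee_rot: [0.517, 0.483, -0.515, 0.484]
contact_force: [0.3, 0.4, 0.2]
grip_width: 0.0552
t 54.52 p [ 0.6029 -0.3475  0.1761] w 0.0552 F [0.2681 0.382  0.2246] turn [ 0.0069  0.0005 -0.0029]
 -> [ 0.6004 -0.3398  0.125 ] shift [ 0.0511 -0.0031 -0.0075]
```

```bash
python3 -m crank '[[[0.055,0,-0.003,-0.007,0.005,0,-0.003],[0.055,0.02,0,0,0,0,0],[0.055,0.025,0,0,0,0,0],[0.055,0.004,0,0,0,0,0],[0.055,0,0,0,0,0,0],[0.055,0,0,0,0,0,0]]]'; python3 g.py 0.6004 -0.3398 0.0851
```

```text
t: 55.28
ee_pos: [0.6026, -0.336, 0.133]
ee_rot: [0.517, 0.481, -0.516, 0.486]
contact_force: [-0.3, -0.3, -0.1]
grip_width: 0.055
t 55.27 p [ 0.6026 -0.336   0.133 ] w 0.055 F [-0.2679 -0.3206 -0.1386] turn [ 0.0059  0.0037 -0.0059]
 -> [ 0.6004 -0.3398  0.0851] shift [ 0.0479 -0.0019  0.004 ]
```

```bash
python3 -m crank '[[[0.055,0.01,-0.002,0.004,-0.004,0.003,-0.005],[0.055,0.018,0,0,0,0,0],[0.055,0.015,0,0,0,0,0],[0.055,0.003,0,0,0,0,0],[0.055,0,0,0,0,0,0]]]'; python3 g.py 0.6004 -0.3398 0.0851
```

```text
t: 55.9
ee_pos: [0.6003, -0.3406, 0.0841]
ee_rot: [-0.515, -0.484, 0.515, -0.485]
contact_force: [-0.2, 1.2, 0.3]
grip_width: 0.0547
t 55.9 p [ 0.6003 -0.3406  0.0841] w 0.0547 F [-0.1652  1.1915  0.3239] turn [ 0.0097  0.0008 -0.0008]
 -> [ 0.6004 -0.3398  0.0851] shift [-0.001   0.     -0.0008]
```

```bash
python3 -m crank '[[[0.055,-0.001,0,-0.0005,0.007,0,0],[0.055,0,0,0,0,0,0],[0.02,0,0,0,0,0,0],[0.02,0,0,0,0,0,0],[0.02,0,0,0,0,0,0],[0.02,0,0,0,0,0,0]]]';python3 g.py; python3 -m crank '[[[0.02,-0.02,0,0,0,0,0],[0.02,-0.04,0,0,0,0,0],[0.02,-0.05,0,0,0,0,0],[0.02,-0.03,0,-0.01,0,0,0],[0.02,0,-0.004,-0.03,0,0,0],[0.02,0,-0.009,-0.05,0,0,0],[0.02,0,-0.009,-0.05,0,0,0],[0.02,0,-0.009,-0.05,0,0,0]]]';python3 -m crank '[[[0.02,0,-0.007,-0.04,0,0,0],[0.02,0,-0.004,-0.022,0,0,0],[0.02,0,0,-0.006,0,0,0],[0.02,0,0,0,0,0,0],[0.02,0,0,0,0,0,0]]]'; python3 g.py 0.5751 -0.0715 0.0851
```

```text
t: 56.65
ee_pos: [0.601, -0.3403, 0.0865]
ee_rot: [0.517, 0.481, -0.517, 0.484]
contact_force: [0.1, 0.5, -1.0]
grip_width: 0.0309
t 56.65 p [ 0.601  -0.3403  0.0865] w 0.0309 F [ 0.0522  0.4972 -0.9518] turn [ 0.0025  0.002  -0.0027]
t: 57.65
ee_pos: [0.5838, -0.1489, 0.2381]
ee_rot: [0.52, 0.476, -0.518, 0.485]
contact_force: [0.6, -0.2, -2.0]
grip_width: 0.0306
t: 58.28
ee_pos: [0.5772, -0.0757, 0.2424]
ee_rot: [0.519, 0.476, -0.516, 0.487]
contact_force: [0.8, -0.6, -2.6]
grip_width: 0.0307
t 58.27 p [ 0.5772 -0.0757  0.2424] w 0.0307 F [ 0.8498 -0.6277 -2.5724] turn [-0.0009  0.0081 -0.0151]
 -> [ 0.5751 -0.0715  0.0851] shift [ 0.1573 -0.0024 -0.004 ]
```

```bash
python3 -m crank '[[[0.02,0.02,-0.002,-0.004,0,0.008,-0.014],[0.02,0.035,0,0,0,0,0],[0.02,0.035,0,0,0,0,0],[0.02,0.025,0,0,0,0,0],[0.02,0.008,0,0,0,0,0],[0.02,0,0,0,0,0,0],[0.02,0,0,0,0,0,0]]]'; python3 g.py 0.5757 -0.0718 0.0865
```

```text
t: 59.15
ee_pos: [0.5757, -0.0762, 0.1106]
ee_rot: [-0.519, -0.481, 0.52, -0.478]
contact_force: [1.5, -0.0, -1.6]
grip_width: 0.0306
t 59.15 p [ 0.5757 -0.0762  0.1106] w 0.0306 F [ 1.4682 -0.0456 -1.585 ] turn [-0.0082 -0.0013  0.0035]
 -> [ 0.5757 -0.0718  0.0865] shift [ 0.0241 -0.0003 -0.0044]
```

```bash
python3 -m crank '[[[0.02,0.007,0,-0.004,-0.006,-0.001,0.003],[0.02,0.005,0,0,0,0,0],[0.02,0.002,0,0,0,0,0],[0.02,0.0,0,0,0,0,0],[0.02,0,0,0,0,0,0]]]'; python3 g.py 0.5757 -0.0718 0.0865
```

```text
t: 59.78
ee_pos: [0.5777, -0.0721, 0.0981]
ee_rot: [0.519, 0.48, -0.517, 0.483]
contact_force: [-0.4, 0.6, -1.8]
grip_width: 0.0307
t 59.77 p [ 0.5777 -0.0721  0.0981] w 0.0307 F [-0.4457  0.5801 -1.823 ] turn [-0.0012  0.0009 -0.0047]
 -> [ 0.5757 -0.0718  0.0865] shift [ 0.0116 -0.002  -0.0002]
```

```bash
(python3 -m crank '[[[0.02,0.006,-0.0015,0,0,0,-0.004],[0.02,0.002,0,0,0,0,0],[0.02,0,0,0,0,0,0]]]';python3 -m crank '[[[0.02,0.0015,-0.0005,0,0,0,0],[0.02,0,0,0,0,0,0]]]';python3 -m crank '[[[0.02,0.001,0,0,0,0,0],[0.02,0,0,0,0,0,0]]]';python3 -m crank '[[[0.02,0.0008,0,0,0,0,0],[0.02,0,0,0,0,0,0]]]';python3 -m crank '[[[0.02,0.0008,0,0,0,0,0],[0.02,0,0,0,0,0,0]]]')|grep -E "pos|force"; python3 g.py 0.5757 -0.0718 0.0865
```

```text
ee_pos: [0.5761, -0.0721, 0.0896]
contact_force: [0.6, 0.1, -2.9]
ee_pos: [0.5756, -0.0721, 0.088]
contact_force: [0.2, 0.5, -2.4]
ee_pos: [0.5757, -0.0721, 0.087]
contact_force: [-0.4, 0.0, -1.7]
ee_pos: [0.576, -0.0722, 0.0865]
contact_force: [-0.5, 0.4, -2.4]
ee_pos: [0.5762, -0.0722, 0.0865]
contact_force: [0.8, 0.6, -2.0]
t 61.15 p [ 0.5762 -0.0722  0.0865] w 0.0306 F [ 0.789   0.6342 -1.9634] turn [-0.0014  0.0012 -0.0021]
 -> [ 0.5757 -0.0718  0.0865] shift [-0.     -0.0005 -0.0003]
```

Seated at the expected height. I release, retreat to the right, and look at the whole scene.

```bash
python3 -m crank '[[[0.055,0,0,0,0,0,0],[0.055,0,0,0,0,0,0],[0.055,-0.02,0,0,0,0,0],[0.055,-0.045,0,0,0,0,0],[0.055,-0.05,0,0,0,0,0],[0.055,-0.01,0,0.03,0,0,0],[0.055,0,0,0.055,0,0,0],[0.055,0,0,0.055,0,0,0]]]'; python3 -m crank '[[[0.055,0,0,0.055,0,0,0],[0.055,0,0,0.055,0,0,0],[0.055,0,0,0.05,0,0,0],[0.055,0,0,0.03,0,0,0],[0.055,0,0,0.01,0,0,0],[0.055,0,0,0,0,0,0],[0.055,0,0,0,0,0,0]]]'
python3 - <<'E'
from h import *
crop("top",270,210,120,90,6,"pics/f1.png")
im=imaging.read_camera("side")[:,:,::-1];cv2.imwrite("pics/f2.png",cv2.resize(im[70:290,150:450],None,fx=2.6,fy=2.6,interpolation=cv2.INTER_CUBIC))
E
```

```text
t: 62.15
ee_pos: [0.5673, -0.2115, 0.2163]
ee_rot: [0.517, 0.481, -0.515, 0.485]
contact_force: [0.0, -0.2, -0.4]
grip_width: 0.0551
t: 63.02
ee_pos: [0.5524, -0.4199, 0.2165]
ee_rot: [0.518, 0.48, -0.516, 0.485]
contact_force: [-0.2, 0.3, -0.5]
grip_width: 0.0549
```

View pics/f1.png

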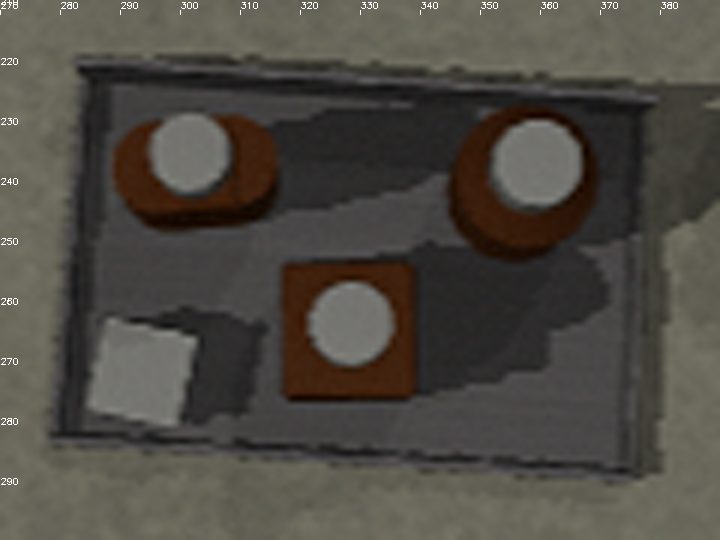

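View pics/f2.png

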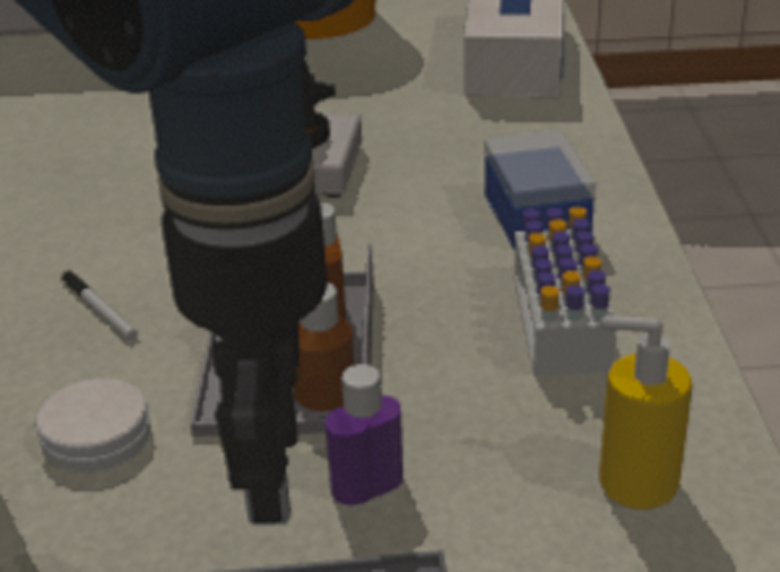

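The caps are at crop pixels (190,153), (350,324) and (537,164), within 2 crop pixels (under 1 mm) of the first picture. The box is unchanged, and the rack and the purple bottle are standing where they were. Handing in.

```bash
python3 -c "
from bench import finish_job; print(finish_job())"
```

```text
the job is handed in; nothing more can be done
None
```

The job is done and handed in at about 63 s, well under the 131 s limit. I moved the round, square and oblong bottles to the side tray, stood the jar in the shaker cup, then put each bottle back on its original spot.

- **Bottles:** in the last top picture all three stand upright. Their caps are within about 1 mm of where they were in the first picture.
- **Jar:** it was upright in the cup when I looked right after releasing it. The arm hid the cup in the last side picture and my last top crop left it out, so I did not check it again.
- **Everything else:** the small box is unchanged, and the tube rack and purple bottle are standing where they were. The wrist force readings I took stayed below about 4 N.
- **Disagreement:** the top and side cameras differed by 2 to 3 mm, so I used positions between the two.

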